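# Set the bottling conveyor and check its hidden drive switch

### The job

Get the bench conveyor ready for the next bottles: swing the handwheel's folding handle up, wind the front guide rail back until its pointer stands at the red mark, and fold the handle down flat again. Then reach into the bay under the deck and feel which way the drive switch is thrown, as its lamp is dead: flip it on only if it is off, never throw it off or force it, and leave everything else standing as it is.

Things in the scene. Friction and masses are not known exactly. Their poses are not given: they have to be found in the camera images.
- conveyor: Fixed bench bottling conveyor, grey with a steel deck: 356 deep (x), 640 long (y), deck top 190 high. Origin: table level, at the foot of the recessed front fascia (plane x = 0), mid-length. x points from the front (robot side) to the back, y to the left seen from the robot, z up. Belt 90 wide along y, centred at x 200; handwheel on the deck at x 0, y -170.
- bay (a point): Middle of the open front of the bay: conveyor x -66, y 125, z 91. The deck (8 thick, underside at z 182) overhangs the fascia by 66; below it the bay runs from y 0 to y 250, open to the front, its ends closed by the housing out to x -60. Fingers tilted 30 to 45 degrees (down and to +x) reach under the overhang and can sweep sideways. The drive switch is inside, out of sight from above.
- pilot_lamp (a point): Top of the dead pilot lamp, a dull grey dome 24 across on the deck near its front edge, at conveyor x -40, y 125: straight above the hidden switch, 157 higher than its bat.
- toggle_pivot (a point): Pivot of the drive switch, conveyor x 8, y 125, z 50; fixed, it does not tell the switch's position. The switch is a round steel bat 12 thick that sticks out to the front (-x), its end 68 from the pivot, and swings sideways, level. It rests 0.4 rad to either side of straight out. OFF leans to conveyor -y (towards the handwheel), ON to +y: 54 from the pivot its middle is 21 to that side.
- toggle_centre (a point): Same height, 54 in front of the pivot, halfway between off and on: the bat never rests here; it starts off or on at random. An over-centre spring holds it: a sideways push of 7 to 8 N here starts it off its stop, less is needed as it moves, and past the middle it snaps over by itself. Against its stop it does not give.
- wheel (a joint): Turn of the black handwheel (rim 144 across, vertical axis) in rad; it grows clockwise seen from above, and drives the front rail by rack and pinion, 8 mm to the back (+x) per rad. Range 0 to 7.5; stiff enough (0.2 N m) to stay where left.
- wheel_hub (a point): On the wheel's axis at the height of the handle's hinge pin, 68 above the deck; the rim's top lies 24 below this point, the hub's top 26 below.
- crank (a joint): Fold of the handle: 0 folded flat across the wheel, 1.6 standing up ready for cranking (its stops). Stiff enough to stay where it is left, easily moved (under 1.5 N at its grip).
- handle_hinge (a point): Hinge pin of the folding handle, in a lug at the rim, 58 from the wheel's axis, 68 above the deck. The pin is level and tangent to the rim, so that the handle folds in the vertical plane through the wheel's axis and this point.
- handle_grip (a point): Point on the handle's axis, 60 from the hinge pin. The handle is a black revolving sleeve, 24 in diameter, 16 to 82 from the pin (its end is 22 beyond this point). Folded, it lies level, pointing from the hinge inwards across the wheel's axis; swung out it stands upright over the hinge. The sleeve spins freely about its own axis, so the gripper need not turn while cranking.
- pointer (a point): Tip of the front rail's pointer: a white arm 46 long, 10 wide with a dark tip, 12 above the deck, at conveyor y -55. It moves along conveyor x only, with the rail.
- mark (a point): Top centre of the red mark, a red block 10 (x) x 26 (y) x 8 high on the deck beside the pointer's path, at conveyor y -78; its x axis is the conveyor's. The pointer stands at the mark when its tip is level with it along conveyor x. At the start it lies 15 to 45 behind the pointer (+x).
- flask_a: Clear bottle with red cap standing on the belt, 68 across, 190 high; origin at its foot. Bystander.
- flask_b: The second such bottle on the belt. Bystander.
- bottle_c: Clear bottle, red cap, 72 across, 270 high, on the table left of the conveyor; origin at its foot. Bystander.
- jar: Amber jar, white lid, 90 across, 100 high, on the table front left; origin at its foot. Bystander.
- tape_gun: Yellow tape dispenser, 180 long, 96 high, on the table front right; origin under its base. Bystander.
- tape_roll: Roll of tape lying flat, 104 across, 48 high, on the conveyor's deck, left end; origin under its middle. Bystander.
- cap_box: Cardboard box 130 x 90 x 70 on the table at the right; origin under its middle. Bystander.

How it is judged:
By the outcome, as a careful person would: the job done as asked, in the order asked, and still so for the second after the job is handed in, with the robot touching nothing.
It also fails if it takes over 72 s, if anything falls off the work surface, if the arm or the gripper's body presses on something with over 40 N, if the wrist force passes 120 N, or if a joint passes its speed limit or range.

### The arm

A 6-joint arm with a two-finger parallel gripper is mounted at the origin on the work surface. World frame = base frame: x ahead of the robot, y to its left, z up, the work surface at z = 0. Lengths are in m, angles in rad, forces in N, time in s.
With the tool pointing down it reaches from about 0.25 to 0.775 m from the base axis. Payload 4 kg.
Tool frame: the origin (TCP) lies on the centre line of the jaws, within the pads' length; the fingertips stand 8 mm ahead of it and the grasp point (between the pads) lies 11 mm behind it; z points along the fingers, y is the direction in which the jaws open and shut (so a half turn about z gives the same grasp; the last joint's range is limited). The gripper opens to 94 mm and grips with 3 to 60 N. Pads are 16 mm wide; open, the fingers measure 119 mm over their backs; the gripper's body (75 mm by 177 mm) begins 78 mm behind the grasp point.
Start: joints at [-1.409, 0.087, 1.371, -0, 1.684, -0.103], TCP at [0.144, -0.531, 0.177] pointing down, gripper open.
Joint ranges: [-3.1, 3.1], [-0.76, 2.03], [0.27, 2.55], [-1.08, 4.22], [0.17, 2.65], [-2.57, 2.57]. Speed limits (rad/s): [2.79, 2.79, 3.14, 3.14, 3.14, 3.14].

### API

Orientations are given as [roll, pitch, yaw] about the fixed x, y, z axes, in that order (R = Rz(yaw) Ry(pitch) Rx(roll)).
In Python, from bench import * gives the robot as it stands.
- The arm moves only by the tool step_arm, never from a script. Its argument "steps" is a list of rows, each an object of numbers: "jaw": the opening, from 0 (shut) to 1 (fully open); "tx", "ty", "tz": the shift along the tool's x, y, z in m; "ax", "ay", "az": the turn, a rotation vector about the tool's x, y, z in rad. In form: [{"jaw": .., "tx": .., "ty": .., "tz": .., "ax": .., "ay": .., "az": ..}, ...]. A call has 1 to 8 rows; each row is the pose to reach, as a shift and turn from the pose measured when the call began, along the tool's axes at that moment; what a row does not reach only later rows make up. A row lasts 1/10 s, in which the tool goes at most 50 mm and 8.59 degrees, less where a joint would pass 70% of its speed; a pose out of reach is approached as far as the arm can. A call with a gripper value outside its range is refused whole. The fingers move at their own pace and stop on an object; the grip force is fixed at half the most. Time passes only in rows, so rows that repeat a pose let the fingers close. It gives the time, the measured TCP pose, the force and the opening at its end, in the units of the state.
- get_obs(): the state, without advancing time (a new reading comes with each control period).
- snapshot(name): name is "side" or "top" or "wrist"; returns (picture, depth): 420x560x3 uint8, red, green, blue; 420x560 float32, m along the optical axis (not along the pixel's ray), 0 where there is no reading.
- camera_model(name): a dict with "intrinsics" (3x3 intrinsics, pixels), "k1" (the pictures are not rectified: a ray, as slopes to the right and down, at radius r is drawn at 1 + k1 r^2 times it, then the intrinsics apply), "origin" and "orientation" of the camera in the world. Camera axes: x right, y down, z forward; pixel columns grow to the right and rows downward; lengths in m; the calibration is good to about 2 mm. A picture is of the moment at which its call begins: read the wrist's pose just before it. camera_model takes no time and is no camera call; for the wrist camera it gives the pose at the moment of the call.
- close_job(): hands the job in, once; it reports no verdict.
Trained networks look in the newest picture that a camera, given by its name, has taken for a name from the list of things; names that differ only in an ending like _2 or _b are one class to them, and where a whole thing is asked for, a point or a joint stands for the part that bears it (a point fixed in the world has none). Each returns a list of dicts, best first, with "confidence" (0 to 1); they miss things now and then, are a little off and sometimes report something else, mostly with a low value. They report only what shows in the picture. A call takes as long as a camera call.
- silhouettes(camera, query): "pixels" (420x560 bool, what is visible of it) and "rect" ([left, top, right, bottom] in pixels, round what is visible of it).
The state is a dict: "time": time; "joint_positions": joint angles; "qvel": joint speeds; "joint_torque": joint torques, N m; "tool_pos": TCP position; "ee_rot": TCP orientation; "wrist_force": force on the tool from outside, world axes, zero at the start; "wrist_torque": the same for the moment, N m; "width": finger opening in m.
Only numpy, scipy, OpenCV 4.12 (cv2) and the standard library are available. Lean on these libraries where they do the work, as an engineer would, in place of code of your own. Each camera call takes 0.05 s, during which the arm holds its last target. There are 200 camera calls.

## Working session

There is one attempt and no reset: what is moved stays moved. The work goes in short steps, Python scripts to look and compute and a tool call to move; the robot and the scene stay as the last step left them, time stands still between calls to the robot, and variables do not carry over. Pictures are saved under pics/ and viewed, about 8 in all and at most 12, crops included, and the job is handed in when it is done.

Besides the shell and the picture viewer there is one more tool, called after ">>>" as name(argument=value, ...) on one line, values as JSON. step_arm: Moves the arm, as the interface text tells. Its arguments: {"type":"object","properties":{"steps":{"type":"array"}},"required":["steps"]}

```bash
ls; mkdir -p pics; cat > h.py <<'E'
from bench import *
import numpy as np, cv2
from scipy.spatial.transform import Rotation as R
def rot(o):
    o=np.array(o,float)
    return o if o.shape==(3,3) else (R.from_euler('xyz',o).as_matrix() if o.size==3 else R.from_quat(o).as_matrix())
def deproj(cam,uv,d):
    K=np.array(cam['intrinsics']);k=cam['k1'];uv=np.atleast_2d(np.array(uv,float));d=np.atleast_1d(d)
    p=cv2.undistortPoints(uv.reshape(-1,1,2),K,np.array([k,0,0,0,0.])).reshape(-1,2)
    P=np.c_[p*d[:,None],d]
    return P@rot(cam['orientation']).T+np.array(cam['origin'])
def proj(cam,X):
    K=np.array(cam['intrinsics']);M=rot(cam['orientation'])
    P=(np.atleast_2d(X)-np.array(cam['origin']))@M
    s=P[:,:2]/P[:,2:];r2=(s**2).sum(1,keepdims=True);s=s*(1+cam['k1']*r2)
    return s@K[:2,:2].T+K[:2,2]
def snap(n,f=None):
    c=camera_model(n);im,d=snapshot(n)
    if f: cv2.imwrite('pics/'+f,im[...,::-1])
    return c,im,d
def cloud(c,d,m):
    v,u=np.nonzero(m&(d>0));return deproj(c,np.c_[u,v],d[v,u])
E
python3 - <<'E'
from h import *
print(get_obs())
ims=[]
for n in('top','side'):
    c,im,d=snap(n,n+'0.png');print(n,c)
    for q in('conveyor','wheel','crank','pointer','mark','pilot_lamp','flask_a','tape_roll'):
        for s in silhouettes(n,q)[:2]:
            X=cloud(c,d,np.array(s['pixels']))
            print(q,round(s['confidence'],2),s['rect'],len(X),np.median(X,0).round(3) if len(X) else'', X.min(0).round(3) if len(X) else '',X.max(0).round(3) if len(X) else '')
E
```

```text
pics
{'time': 0.0, 'joint_positions': array([-1.40908172e+00,  8.79305727e-02,  1.37221217e+00, -1.08250602e-05,
        1.68358634e+00, -1.03107808e-01]), 'qvel': array([ 0.00098791, -0.00043433, -0.0004982 ,  0.00175944, -0.00308641,
        0.00121258]), 'joint_torque': array([-6.01548836e-04, -3.40187144e+01, -3.02424073e+01,  7.17785326e-02,
        3.28665320e-02, -1.51470349e-04]), 'tool_pos': array([ 0.14384722, -0.53024108,  0.17603894]), 'ee_rot': array([-3.13946646e+00, -2.09190701e-04,  2.64820983e-01]), 'wrist_force': array([ 0.20376879,  0.2624032 , -1.26181367]), 'wrist_torque': array([0.04881048, 0.07572833, 0.03497567]), 'width': 0.09387925143987486}
top {'intrinsics': array([[419.63048376,   0.        , 282.98362937],
       [  0.        , 419.63048376, 213.14955862],
       [  0.        ,   0.        ,   1.        ]]), 'k1': -0.002870175396817997, 'origin': array([0.42008634, 0.01818374, 1.40649319]), 'orientation': array([-3.04011058,  0.0157106 , -1.56348723])}
conveyor 0.57 [145.7, 111.3, 374.8, 244.6] 23389 [0.647 0.074 0.191] [ 0.453 -0.249 -0.006] [0.9   0.49
[... 1945 characters left out ...]
508 -0.09   0.223] [ 0.585 -0.029  0.272]
pointer 0.71 [143.6, 156.1, 306.0, 223.1] 1344 [0.668 0.155 0.243] [ 0.616 -0.188  0.19 ] [0.774 0.41  0.258]
mark 0.61 [144.7, 158.0, 305.9, 221.6] 1497 [0.67  0.157 0.243] [ 0.578 -1.756 -0.674] [2.059 0.41  0.268]
pilot_lamp 0.77 [115.2, 147.4, 346.2, 316.2] 19733 [0.557 0.171 0.188] [ 0.448 -1.679 -0.659] [2.049 0.446 0.272]
flask_a 0.93 [208.6, 128.9, 230.2, 186.0] 836 [0.737 0.116 0.294] [ 0.718 -0.891 -0.308] [2.041 0.14  0.383]
flask_a 0.81 [164.3, 136.1, 187.2, 201.9] 1068 [0.751 0.266 0.288] [ 0.732 -0.549 -0.462] [2.051 0.291 0.384]
tape_roll 0.86 [163.7, 206.8, 203.9, 244.6] 1175 [0.572 0.355 0.223] [0.534 0.252 0.187] [0.704 0.401 0.241]
```

```bash
python3 - <<'E'
from h import *
c,im,d=snap('top')
v,u=np.mgrid[0:420,0:560]
X=cloud(c,d,np.ones_like(d,bool))
D=X[(abs(X[:,2]-.19)<.006)&(X[:,0]>.4)&(abs(X[:,1]-.1)<.5)]
r=cv2.minAreaRect(D[:,:2].astype(np.float32)*1000);print(r,cv2.boxPoints(r))
s=silhouettes('top','wheel')[0];W=cloud(c,d,np.array(s['pixels']));W=W[abs(W[:,2]-.234)<.006]
print(cv2.minEnclosingCircle(W[:,:2].astype(np.float32)*1000),np.median(W[:,2]))
s=silhouettes('top','crank')[0];W=cloud(c,d,np.array(s['pixels']));W=W[W[:,2]>.255]
print('crank',cv2.minAreaRect(W[:,:2].astype(np.float32)*1000))
a=cv2.resize(im[100:255,140:385],None,fx=3.2,fy=3.2,interpolation=cv2.INTER_CUBIC)
cv2.imwrite('pics/a.png',a[...,::-1])
E
```

```text
((657.9366455078125, 178.09584045410156), (406.7231750488281, 823.9700927734375), 0.1657998114824295) [[ 453.38373  589.49066]
 [ 455.76813 -234.47597]
 [ 862.48956 -233.29898]
 [ 860.10516  590.66766]]
((531.8953247070312, -50.085975646972656), 71.10322570800781) 0.23226473553870397
crank ((666.5897216796875, 107.44804382324219), (592.1199951171875, 288.1329650878906), 85.28900909423828)
```

View pics/a.png

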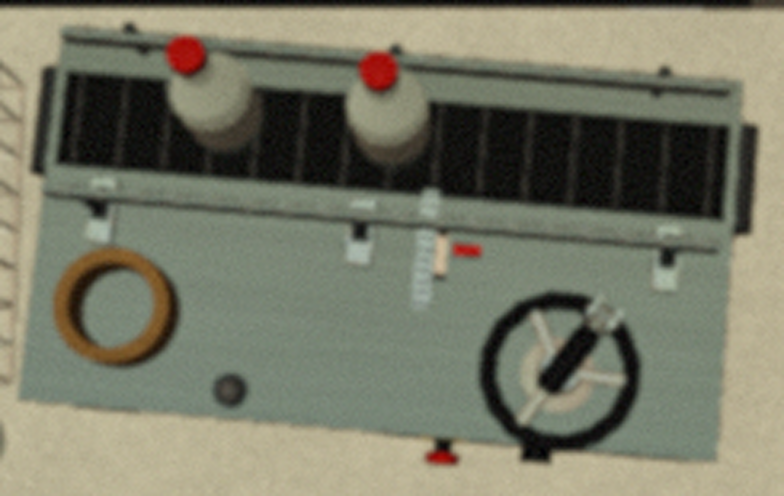

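The top view shows the wheel at zoom (559,370), with its folded handle running from the hinge (603,315) to its end (553,385). It also shows the mark (467,250), the pale pointer (441,255), the lamp (230,390), and a red and a black fitting at the front edge.

```bash
cat >> h.py <<'E'
def onplane(cam,uv,z):
    o=np.array(cam['origin']);P=deproj(cam,uv,np.ones(len(np.atleast_2d(uv))))-o
    return o+P*((z-o[2])/P[:,2:])
def steps(T,yaw=None,tgtR=None):
    "shift/turn in the tool frame to reach TCP T with rotation"
    o=get_obs();Rn=rot(o['ee_rot']);
    if tgtR is None: tgtR=R.from_euler('xyz',[np.pi,0,yaw]).as_matrix()
    return (Rn.T@(np.array(T)-o['tool_pos'])).round(4),R.from_matrix(Rn.T@tgtR).as_rotvec().round(3)
E
python3 - <<'E'
from h import *
c=camera_model('top')
z2=lambda p:np.array(p,float)/3.2+[140-.3,100-.3]
P=onplane(c,z2([(20,400),(718,460),(742,82)]),.19);print('corners',P.round(3),np.linalg.norm(P[0]-P[1]))
L=onplane(c,z2([(230,390)]),.2)[0];H=onplane(c,z2([(603,315)]),.258)[0];E=onplane(c,z2([(553,385)]),.258)[0]
W=np.array([.5319,-.0501])
a=L[:2]-W;b=np.array([-.04,.295]);yaw=np.arctan2(a[1],a[0])-np.arctan2(b[1],b[0])
print('lamp',L,'dist',np.linalg.norm(a),np.linalg.norm(b),'yaw',yaw,'edge yaw',np.arctan2(-(P[0]-P[1])[0],(P[0]-P[1])[1]))
print('hinge',H,np.linalg.norm(H[:2]-W),'end',E,'dir',(H[:2]-W))
w=camera_model('wrist');o=get_obs();M=rot(o['ee_rot'])
print('cam in tool',M.T@(w['origin']-o['tool_pos']),(M.T@rot(w['orientation'])).round(3),w['intrinsics'][0])
print(steps([.50,-.05,.50],-.62))
E
```

```text
corners [[ 0.508  0.438  0.19 ]
 [ 0.457 -0.196  0.19 ]
 [ 0.807 -0.223  0.19 ]] 0.636799092971929
lamp [0.51714413 0.24442766 0.2       ] dist 0.29489706397982507 0.2976995129320839 yaw -0.0847130233220863 edge yaw -0.07908481382835084
hinge [ 0.57922899 -0.08710956  0.258     ] 0.06008111520249393 end [ 0.518454   -0.04408618  0.258     ] dir [ 0.04732899 -0.03700956]
cam in tool [ 0.07843024  0.00142062 -0.20672   ] [[-0.001 -0.963 -0.27 ]
 [ 1.    -0.    -0.001]
 [ 0.001 -0.27   0.963]] [337.91370946   0.         274.45692896]
(array([ 0.4695, -0.3709, -0.3228]), array([ 0.   , -0.   ,  0.885]))
```

>>> step_arm(steps=[{"jaw": 1, "tz": -0.05}, {"jaw": 1, "tz": -0.1}, {"jaw": 1, "tz": -0.15, "az": 0.1}, {"jaw": 1, "tz": -0.2, "tx": 0.03, "ty": -0.02, "az": 0.2}, {"jaw": 1, "tz": -0.23, "tx": 0.06, "ty": -0.05, "az": 0.35}, {"jaw": 1, "tz": -0.25, "tx": 0.1, "ty": -0.08, "az": 0.5}, {"jaw": 1, "tz": -0.26, "tx": 0.14, "ty": -0.11, "az": 0.6}, {"jaw": 1, "tz": -0.27, "tx": 0.18, "ty": -0.14, "az": 0.75}])

```text
invalid input
```

```bash
python3 -c "
from h import *
o=get_obs();print(o['time'],o['tool_pos'],o['ee_rot'],steps([.50,-.04,.46],-.62))"
```

```text
1.05 [ 0.1439375  -0.53085011  0.17722496] [3.14148218e+00 3.42733245e-05 2.64790606e-01] (array([ 0.4721, -0.3805, -0.2828]), array([ 0.   , -0.   ,  0.885]))
```

>>> step_arm(steps=[{"jaw": 1.0, "tx": 0.0, "ty": 0.0, "tz": -0.05, "ax": 0.0, "ay": 0.0, "az": 0.0}, {"jaw": 1.0, "tx": 0.0, "ty": 0.0, "tz": -0.1, "ax": 0.0, "ay": 0.0, "az": 0.0}, {"jaw": 1.0, "tx": 0.0, "ty": 0.0, "tz": -0.15, "ax": 0.0, "ay": 0.0, "az": 0.1}, {"jaw": 1.0, "tx": 0.03, "ty": -0.02, "tz": -0.19, "ax": 0.0, "ay": 0.0, "az": 0.25}, {"jaw": 1.0, "tx": 0.06, "ty": -0.05, "tz": -0.22, "ax": 0.0, "ay": 0.0, "az": 0.4}, {"jaw": 1.0, "tx": 0.1, "ty": -0.08, "tz": -0.24, "ax": 0.0, "ay": 0.0, "az": 0.5}, {"jaw": 1.0, "tx": 0.14, "ty": -0.11, "tz": -0.26, "ax": 0.0, "ay": 0.0, "az": 0.6}, {"jaw": 1.0, "tx": 0.18, "ty": -0.14, "tz": -0.28, "ax": 0.0, "ay": 0.0, "az": 0.7}])

```text
time: 1.85
tool_pos: [0.272, -0.3596, 0.452]
ee_rot: [3.141, -0.001, -0.44]
wrist_force: [1.0, 0.3, 0.4]
width: 0.0943
```

```bash
python3 -c "
from h import *
o=get_obs();print(o['time'],o['tool_pos'],o['ee_rot'],steps([.50,-.04,.46],-.62))"
```

```text
1.85 [ 0.27195193 -0.35956167  0.45202534] [ 3.14092489e+00 -1.16148751e-03 -4.40079663e-01] (array([ 0.0702, -0.3863, -0.0082]), array([ 0.001, -0.001,  0.18 ]))
```

>>> step_arm(steps=[{"jaw": 1.0, "tx": 0.009, "ty": -0.048, "tz": -0.005, "ax": 0.0, "ay": 0.0, "az": 0.02}, {"jaw": 1.0, "tx": 0.018, "ty": -0.096, "tz": -0.005, "ax": 0.0, "ay": 0.0, "az": 0.05}, {"jaw": 1.0, "tx": 0.027, "ty": -0.144, "tz": -0.005, "ax": 0.0, "ay": 0.0, "az": 0.07}, {"jaw": 1.0, "tx": 0.035, "ty": -0.192, "tz": -0.005, "ax": 0.0, "ay": 0.0, "az": 0.1}, {"jaw": 1.0, "tx": 0.044, "ty": -0.24, "tz": -0.008, "ax": 0.0, "ay": 0.0, "az": 0.12}, {"jaw": 1.0, "tx": 0.053, "ty": -0.288, "tz": -0.008, "ax": 0.0, "ay": 0.0, "az": 0.14}, {"jaw": 1.0, "tx": 0.062, "ty": -0.336, "tz": -0.008, "ax": 0.0, "ay": 0.0, "az": 0.16}, {"jaw": 1.0, "tx": 0.07, "ty": -0.385, "tz": -0.008, "ax": 0.0, "ay": 0.0, "az": 0.18}])

```text
time: 2.65
tool_pos: [0.5001, -0.0392, 0.4601]
ee_rot: [3.141, -0.002, -0.621]
wrist_force: [0.0, -0.8, -0.4]
width: 0.094
```

```bash
python3 - <<'E'
from h import *
o=get_obs();c,im,d=snap('wrist','w1.png');print(o['time'],o['tool_pos'],o['ee_rot'],c['origin'],c['orientation'])
np.savez('w1.npz',im=im,d=d)
import pickle;pickle.dump(c,open('w1.pkl','wb'))
for q in('wheel','crank','pointer','mark'):
    for s in silhouettes('wrist',q)[:2]:
        X=cloud(c,d,np.array(s['pixels']))
        print(q,round(s['confidence'],2),s['rect'],len(X),np.median(X,0).round(4),X.min(0).round(3),X.max(0).round(3))
E
```

```text
2.65 [ 0.50005151 -0.03915772  0.46008794] [ 3.14137803e+00 -2.02697804e-03 -6.20942728e-01] [ 0.56383876 -0.08626249  0.66697416] [ 2.86918961e+00  5.26950347e-04 -2.19241389e+00]
wheel 0.58 [212.3, 100.6, 319.8, 214.1] 5978 [ 0.5396 -0.0572  0.2324] [ 0.426 -0.123 -0.001] [0.608 0.029 0.271]
crank 0.75 [255.7, 105.8, 277.7, 181.8] 1348 [ 0.5468 -0.0624  0.2662] [ 0.509 -0.096  0.255] [ 0.588 -0.03   0.271]
crank 0.17 [2.0, 47.8, 106.6, 117.7] 5841 [0.739  0.0827 0.3071] [ 0.72   0.064 -0.743] [1.45  0.647 0.356]
pointer 0.81 [0.4, 8.5, 308.2, 227.6] 4726 [0.6568 0.0425 0.2517] [ 0.62  -0.19   0.187] [0.702 0.343 0.256]
mark 0.53 [161.5, 118.2, 179.7, 136.0] 164 [0.6461 0.0305 0.1971] [0.641 0.018 0.189] [0.653 0.045 0.2  ]
mark 0.21 [408.9, 129.4, 466.6, 228.4] 3706 [ 0.3255 -0.279   0.0659] [ 0.209 -0.362 -0.004] [ 0.395 -0.237  0.098]
```

View pics/w1.png

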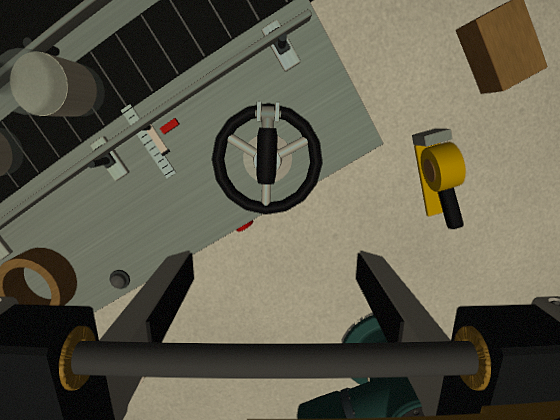

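The wrist picture shows the handle from its hinge lug (268,110) to its end (266,183) on the wheel centred at (267,158). The red mark is at (170,126), the pale pointer arm around (155,138) and the lamp at (120,279).

```bash
python3 - <<'E'
from h import *
import pickle
c=pickle.load(open('w1.pkl','rb'));z=np.load('w1.npz');im,d=z['im'],z['d']
m=np.zeros(d.shape,bool);m[95:220,205:330]=1
X=cloud(c,d,m);rim=X[(abs(X[:,2]-.232)<.005)]
from scipy.optimize import least_squares
r0=rim[abs(np.linalg.norm(rim[:,:2]-[.532,-.05],axis=1)-.064)<.012]
f=lambda p:np.linalg.norm(r0[:,:2]-p[:2],axis=1)-p[2]
s=least_squares(f,[.532,-.05,.065],loss='soft_l1',f_scale=.003);W=s.x;print('wheel',W,r0[:,2].max())
hd=X[(X[:,2]>.262)];mu=hd.mean(0);v=np.linalg.svd(hd[:,:2]-mu[:2])[2][0];t=(hd[:,:2]-mu[:2])@v
print('handle',mu,v,t.min(),t.max(),hd[:,2].max(),np.arctan2(v[1],v[0]))
print('end pts',mu[:2]+v*t.min(),mu[:2]+v*t.max())
L=onplane(c,[(120,278)],.2)[0];a=L[:2]-W[:2];b=np.array([-.04,.295]);yaw=np.arctan2(a[1],a[0])-np.arctan2(b[1],b[0]);print('lamp',L,np.linalg.norm(a),yaw)
a=cv2.resize(im[90:190,100:200],None,fx=6,fy=6,interpolation=cv2.INTER_CUBIC);cv2.imwrite('pics/p1.png',a[...,::-1])
E
```

```text
wheel [ 0.53334811 -0.05191962  0.06304299] 0.2357330118457978
handle [ 0.55066799 -0.0654442   0.26627428] [-0.79067359  0.61223792] -0.04707584566375565 0.047040848511947266 0.27143493378559935 2.482704756623949
end pts [ 0.58788961 -0.09426582] [ 0.51347403 -0.03664401]
lamp [0.51848909 0.23848236 0.2       ] 0.2907818762502019 -0.08364878121896502
```

View pics/p1.png

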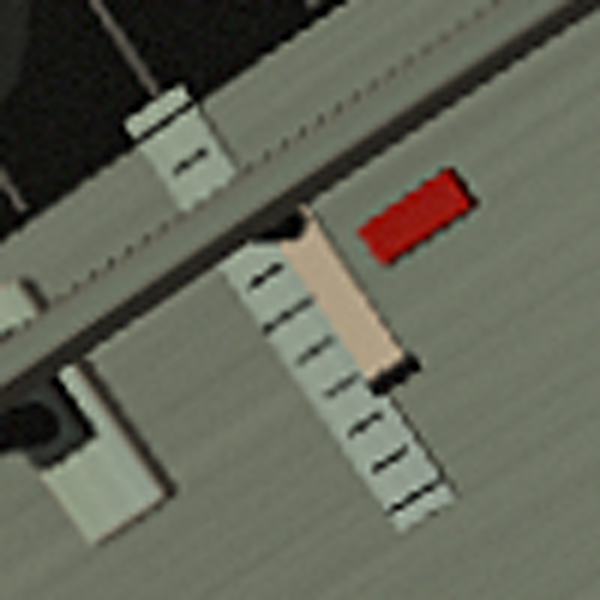

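The crop shows the mark's top centred near (413,217), the pale pointer arm with its dark tip ending near (398,380), and the scale beside it.

```bash
cat >> h.py <<'E'
W=np.array([.5333,-.0515]);YAW=-.083
def conv(X): # world->conveyor
    q=np.atleast_2d(X)[:,:2]-W;c,s=np.cos(YAW),np.sin(YAW)
    return np.c_[q[:,0]*c+q[:,1]*s,-q[:,0]*s+q[:,1]*c-.17]
def world(x,y):
    c,s=np.cos(YAW),np.sin(YAW);y=y+.17
    return W+[x*c-y*s,x*s+y*c]
E
python3 - <<'E'
from h import *
import pickle
c=pickle.load(open('w1.pkl','rb'))
g=lambda p:np.array(p,float)/6+[100-.42,90-.42]
T=onplane(c,g([(398,380),(388,366),(300,215)]),.202);M=onplane(c,g([(413,217)]),.198);S=onplane(c,g([(432,490),(210,170)]),.19)
print('tip',conv(T),'mark',conv(M))
print(steps([.5327,-.0505,.33],-.655))
E
```

```text
tip [[ 0.07764185 -0.05531333]
 [ 0.0814247  -0.0551724 ]
 [ 0.11928622 -0.05748756]] mark [[ 0.10608832 -0.07807268]]
(array([ 0.0326, -0.0121,  0.1299]), array([ 0.001, -0.001,  0.035]))
```

>>> step_arm(steps=[{"jaw": 0.7, "tx": 0.01, "ty": -0.004, "tz": 0.045, "ax": 0.0, "ay": 0.0, "az": 0.02}, {"jaw": 0.6, "tx": 0.02, "ty": -0.008, "tz": 0.09, "ax": 0.0, "ay": 0.0, "az": 0.038}, {"jaw": 0.6, "tx": 0.0326, "ty": -0.012, "tz": 0.13, "ax": 0.0, "ay": 0.0, "az": 0.038}, {"jaw": 0.6, "tx": 0.0326, "ty": -0.012, "tz": 0.15, "ax": 0.0, "ay": 0.0, "az": 0.038}, {"jaw": 0.6, "tx": 0.0326, "ty": -0.012, "tz": 0.15, "ax": 0.0, "ay": 0.0, "az": 0.038}])

```text
time: 3.4
tool_pos: [0.5304, -0.0524, 0.3062]
ee_rot: [3.137, 0.005, -0.661]
wrist_force: [-0.3, 0.1, -0.6]
width: 0.058
```

```bash
python3 -c "
from h import *
o=get_obs();print(o['time'],o['tool_pos'],o['ee_rot'],o['wrist_force'],steps([.5317,-.0503,.249],-.659))"
```

```text
3.4 [ 0.53038235 -0.05239038  0.30617603] [ 3.13702954  0.00538513 -0.66121466] [-0.30984323  0.12660809 -0.58401425] (array([ 0.0001, -0.0027,  0.0572]), array([ 0.005,  0.005, -0.002]))
```

>>> step_arm(steps=[{"jaw": 0.6, "tx": 0.0, "ty": -0.0025, "tz": 0.03, "ax": 0.005, "ay": 0.005, "az": 0.0}, {"jaw": 0.6, "tx": 0.0, "ty": -0.0025, "tz": 0.057, "ax": 0.005, "ay": 0.005, "az": 0.0}, {"jaw": 0.6, "tx": 0.0, "ty": -0.0025, "tz": 0.057, "ax": 0.005, "ay": 0.005, "az": 0.0}, {"jaw": 0.4, "tx": 0.0, "ty": -0.0025, "tz": 0.057, "ax": 0.005, "ay": 0.005, "az": 0.0}, {"jaw": 0.2, "tx": 0.0, "ty": -0.0025, "tz": 0.057, "ax": 0.005, "ay": 0.005, "az": 0.0}, {"jaw": 0.1, "tx": 0.0, "ty": -0.0025, "tz": 0.057, "ax": 0.005, "ay": 0.005, "az": 0.0}, {"jaw": 0.1, "tx": 0.0, "ty": -0.0025, "tz": 0.057, "ax": 0.005, "ay": 0.005, "az": 0.0}])

```text
time: 4.1
tool_pos: [0.5322, -0.0506, 0.2509]
ee_rot: [-3.14, -0.002, -0.661]
wrist_force: [0.1, -0.1, -0.2]
width: 0.0279
```

```bash
python3 - <<'E'
from h import *
o=get_obs();print(o['time'],o['tool_pos'],o['ee_rot'],o['wrist_force'],o['width'])
# arc in tool frame: fold angle a, keeping tool down; grip moves toward hinge (tool +x = dir) and up
for a in np.arange(.2,1.61,.2): print(round(a,2),round(.06*(1-np.cos(a)),4),round(-.06*np.sin(a),4))
E
```

```text
4.1 [ 0.53218999 -0.05062218  0.25088072] [-3.13986959e+00 -2.22205743e-03 -6.61254289e-01] [ 0.06834732 -0.11674199 -0.17445118] 0.02791959167504667
0.2 0.0012 -0.0119
0.4 0.0047 -0.0234
0.6 0.0105 -0.0339
0.8 0.0182 -0.043
1.0 0.0276 -0.0505
1.2 0.0383 -0.0559
1.4 0.0498 -0.0591
1.6 0.0618 -0.06
```

>>> step_arm(steps=[{"jaw": 0.1, "tx": 0.0, "ty": 0.0, "tz": 0.0, "ax": 0.0, "ay": 0.0, "az": 0.0}, {"jaw": 0.1, "tx": 0.0, "ty": 0.0, "tz": 0.0, "ax": 0.0, "ay": 0.0, "az": 0.0}, {"jaw": 0.1, "tx": 0.001, "ty": 0.0, "tz": -0.012, "ax": 0.0, "ay": 0.0, "az": 0.0}, {"jaw": 0.1, "tx": 0.005, "ty": 0.0, "tz": -0.023, "ax": 0.0, "ay": 0.0, "az": 0.0}])

```text
time: 4.5
tool_pos: [0.5359, -0.0535, 0.2747]
ee_rot: [-3.14, -0.002, -0.661]
wrist_force: [0.3, 0.3, 0.1]
width: 0.0095
```

```bash
python3 -c "
from h import *
o=get_obs();print(o['time'],o['tool_pos'],o['ee_rot'],o['wrist_force'],o['wrist_torque'],o['width'])"
```

```text
4.5 [ 0.53590059 -0.05353753  0.27471637] [-3.14000510e+00 -1.89416103e-03 -6.60934507e-01] [0.30809351 0.2869436  0.08726838] [ 0.06846487 -0.0235029   0.01715562] 0.009502873723023445
```

```bash
python3 - <<'E'
from h import *
c,im,d=snap('wrist','w2.png');o=get_obs();print(o['width'])
for s in silhouettes('wrist','crank')[:1]:
        X=cloud(c,d,np.array(s['pixels']))
        print(round(s['confidence'],2),s['rect'],len(X),np.median(X,0).round(4),X.min(0).round(3),X.max(0).round(3))
E
```

```text
0.009237306190512417
0.91 [255.0, 152.8, 291.9, 280.5] 3440 [ 0.5524 -0.0667  0.2665] [ 0.511 -0.097  0.2  ] [ 0.589 -0.035  0.304]
```

View pics/w2.png

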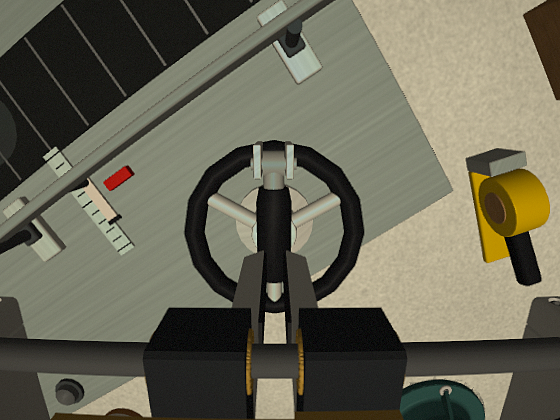

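The wrist picture shows the handle still flat, (273,150) to (273,283), with the nearly shut fingers above it: the grip slipped off. The wheel and pointer have not moved. I'll regrip slightly lower and check the width before lifting.

>>> step_arm(steps=[{"jaw": 0.5, "tx": 0.0, "ty": 0.0, "tz": -0.01, "ax": 0.0, "ay": 0.0, "az": 0.0}, {"jaw": 0.5, "tx": -0.002, "ty": 0.0, "tz": -0.01, "ax": 0.0, "ay": 0.0, "az": 0.0}, {"jaw": 0.5, "tx": -0.005, "ty": 0.0, "tz": -0.01, "ax": 0.0, "ay": 0.0, "az": 0.0}, {"jaw": 0.5, "tx": -0.005, "ty": 0.0, "tz": 0.005, "ax": 0.0, "ay": 0.0, "az": 0.0}, {"jaw": 0.5, "tx": -0.005, "ty": 0.0, "tz": 0.02, "ax": 0.0, "ay": 0.0, "az": 0.0}, {"jaw": 0.5, "tx": -0.005, "ty": 0.0, "tz": 0.029, "ax": 0.0, "ay": 0.0, "az": 0.0}, {"jaw": 0.3, "tx": -0.005, "ty": 0.0, "tz": 0.029, "ax": 0.0, "ay": 0.0, "az": 0.0}, {"jaw": 0.2, "tx": -0.005, "ty": 0.0, "tz": 0.029, "ax": 0.0, "ay": 0.0, "az": 0.0}])

```text
time: 5.4
tool_pos: [0.5333, -0.0509, 0.2475]
ee_rot: [-3.138, -0.006, -0.661]
wrist_force: [-0.1, -0.0, 0.5]
width: 0.0342
```

>>> step_arm(steps=[{"jaw": 0.1, "tx": 0.0, "ty": 0.0, "tz": 0.0, "ax": 0.0, "ay": 0.0, "az": 0.0}, {"jaw": 0.1, "tx": 0.0, "ty": 0.0, "tz": 0.0, "ax": 0.0, "ay": 0.0, "az": 0.0}, {"jaw": 0.1, "tx": 0.0, "ty": 0.0, "tz": 0.0, "ax": 0.0, "ay": 0.0, "az": 0.0}, {"jaw": 0.1, "tx": 0.0, "ty": 0.0, "tz": 0.0, "ax": 0.0, "ay": 0.0, "az": 0.0}])

```text
time: 5.8
tool_pos: [0.5334, -0.0509, 0.2478]
ee_rot: [-3.138, -0.006, -0.661]
wrist_force: [0.2, -0.6, -0.5]
width: 0.0095
```

```bash
python3 - <<'E'
from h import *
c,im,d=snap('wrist','w3.png');o=get_obs();print(o['width'],o['tool_pos'])
tip=o['tool_pos']+rot(o['ee_rot'])@[0,0,.008];print('tip px',proj(c,[tip,[.5134,-.0366,.258],[.5791,-.0871,.258]]))
m=np.zeros(d.shape,bool);m[130:330,240:310]=1
X=cloud(c,d,m);i=(X[:,2]>.24)&(X[:,2]<.3);t=(X[i,:2]-W)@[.79,-.613];z=X[i,2]
for a in np.arange(-.05,.09,.01):
    k=(t>=a)&(t<a+.01);print(round(a,3),k.sum(),np.percentile(z[k],[10,50,90]).round(4) if k.any() else '')
E
```

```text
0.009477421258406 [ 0.53338322 -0.05095893  0.24769997]
tip px [[273.02154305 245.59796022]
 [274.35739706 291.27058559]
 [273.38448011 161.63329526]]
-0.05 0 
-0.04 0 
-0.03 96 [0.2658 0.2668 0.2676]
-0.02 242 [0.2669 0.268  0.2691]
-0.01 282 [0.2678 0.2688 0.2791]
0.0 1188 [0.2663 0.2836 0.2976]
0.01 664 [0.263  0.2676 0.2694]
0.02 638 [0.2632 0.2675 0.2692]
0.03 668 [0.2623 0.2667 0.2688]
0.04 533 [0.2601 0.2635 0.2656]
0.05 866 [0.2611 0.2649 0.266 ]
0.06 710 [0.2592 0.2645 0.2657]
0.07 44 [0.2486 0.2634 0.2659]
0.08 0 
0.09 0
```

View pics/w3.png

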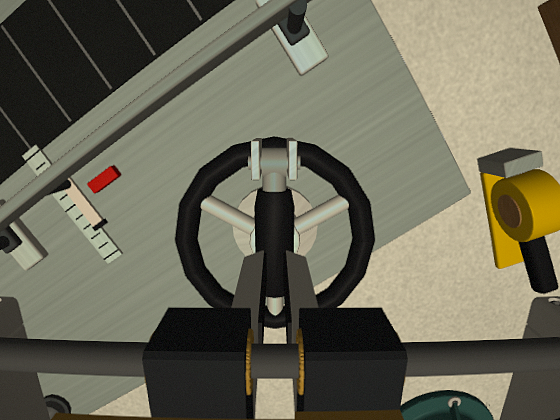

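The fingers appear to straddle the handle (tips near (255,252) and (297,252)), but the gap reads only 9.5 mm. I'll check the finger and handle depths along some columns.

```bash
python3 - <<'E'
from h import *
c,im,d=snap('wrist');o=get_obs()
for x in (250,258,275,292,300):
    print(x)
    v=np.arange(225,312,7);X=deproj(c,np.c_[np.full(len(v),x),v],d[v,x]);L=(X-o['tool_pos'])@rot(o['ee_rot'])
    print(np.c_[v,(L*1000).round(),im[v,x]].astype(int).tolist())
for r in (255,270,285,300):
    u=np.arange(225,330,6);X=deproj(c,np.c_[u,np.full(len(u),r)],d[r,u]);L=(X-o['tool_pos'])@rot(o['ee_rot'])
    print('row',r,(L*1000).round()[:,1:].astype(int).tolist())
a=cv2.resize(im[180:330,180:370],None,fx=4,fy=4,interpolation=cv2.INTER_CUBIC);a=np.clip(a.astype(float)*2.2,0,255).astype(np.uint8);cv2.imwrite('pics/p3.png',a[...,::-1])
E
```

```text
250
[[225, 11, -16, 18, 180, 184, 161], [232, 6, -16, 18, 170, 163, 140], [239, 1, -16, 18, 126, 122, 103], [246, -4, -16, 17, 162, 158, 132], [253, -21, -19, 48, 191, 186, 159], [260, 10, -12, -42, 70, 67, 59], [267, 11, -11, -51, 69, 65, 58], [274, 10, -11, -59, 67, 65, 58], [281, 11, -10, -67, 69, 66, 59], [288, 11, -10, -74, 69, 65, 58], [295, 11, -9, -81, 67, 63, 55], [302, 10, -9, -85, 68, 64, 57], [309, 34, -5, -131, 0, 4, 0]]
258
[[225, 22, -9, -17, 17, 15, 15], [232, 17, -9, -16, 16, 14, 16], [239, 13, -9, -16, 10, 12, 6], [246, 9, -9, -17, 25, 18, 21], [253, 10, -8, -32, 71, 66, 59], [260, 10, -8, -42, 68, 66, 56], [267, 10, -7, -50, 68, 67, 58], [274, 10, -7, -59, 64, 63, 54], [281, 11, -6, -67, 67, 65, 56], [288, 10, -6, -73, 71, 67, 60], [295, 10, -6, -79, 69, 65, 57], [302, 10, -6, -85, 69, 65, 58], [309, 10, -5, -90, 73, 70, 60]]
275
[[225, 23, 1, -21, 36, 37, 33], [232, 19, 1, -22, 30, 32, 27], [239, 15, 1, -23, 35, 32, 31], [246, 11, 1, -21, 30, 27, 28], [253, 7, 1, -22, 31, 30, 27], [260, 2, 1, -22, 31, 30, 29], [267, -3, 1, -21, 28, 30, 27], [274, -7, 1, -22, 27, 2
[... 1113 characters left out ...]
, [4, -20], [1, -207], [10, -35], [13, -35], [24, 49], [30, 57], [35, 58], [40, 58], [45, 57]]
row 270 [[-41, 58], [-36, 59], [-31, 59], [-14, -54], [-11, -54], [-9, -53], [-6, -53], [-3, -21], [0, -22], [4, -21], [6, -51], [9, -54], [12, -55], [15, -53], [30, 58], [36, 58], [41, 58], [46, 59]]
row 285 [[-42, 57], [-37, 58], [-16, -70], [-13, -71], [-10, -71], [-8, -71], [-5, -67], [-4, -20], [0, -21], [4, -19], [6, -68], [8, -71], [11, -71], [14, -70], [16, -70], [36, 58], [70, 248], [79, 248]]
row 300 [[-36, 17], [-31, 18], [-14, -84], [-12, -83], [-9, -83], [-7, -84], [-5, -82], [-5, 21], [0, 17], [4, 18], [6, -72], [8, -84], [10, -84], [13, -83], [15, -84], [17, -86], [35, 16], [39, 14]]
```

View pics/p3.png

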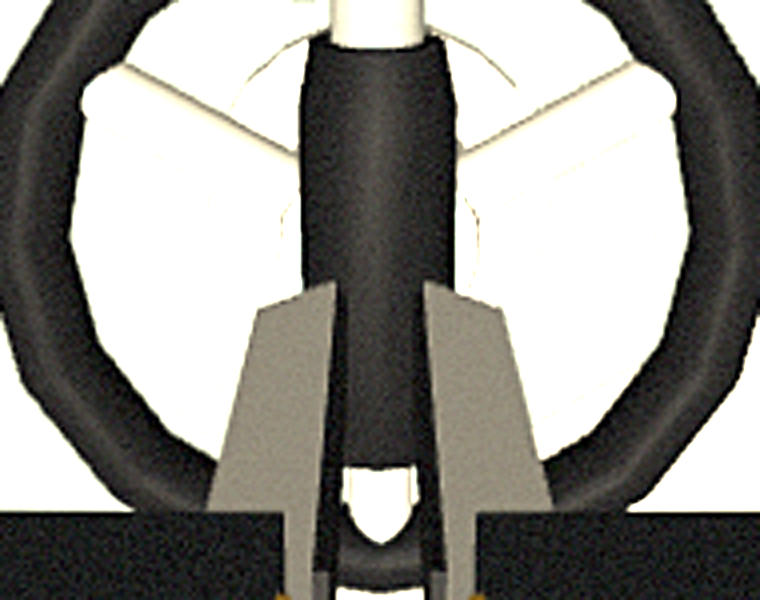

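The finger faces end about 27 mm behind the TCP rather than 8 mm ahead of it, so by the depth picture the tips stand just above the handle. I'll raise the arm and check this against the side camera.

>>> step_arm(steps=[{"jaw": 0.3, "tx": 0.0, "ty": 0.0, "tz": -0.04, "ax": 0.0, "ay": 0.0, "az": 0.0}, {"jaw": 0.5, "tx": 0.0, "ty": 0.0, "tz": -0.06, "ax": 0.0, "ay": 0.0, "az": 0.0}, {"jaw": 0.5, "tx": 0.0, "ty": 0.0, "tz": -0.06, "ax": 0.0, "ay": 0.0, "az": 0.0}, {"jaw": 0.5, "tx": 0.0, "ty": 0.0, "tz": -0.06, "ax": 0.0, "ay": 0.0, "az": 0.0}])

```text
time: 6.3
tool_pos: [0.5331, -0.0509, 0.3074]
ee_rot: [-3.138, -0.006, -0.661]
wrist_force: [-0.1, 0.0, 0.3]
width: 0.038
```

```bash
python3 - <<'E'
from h import *
c,im,d=snap('side');o=get_obs();M=rot(o['ee_rot']);print(o['tool_pos'],o['width'])
P=proj(c,[o['tool_pos']+M@[0,0,z] for z in (.008,0,-.011,-.027,-.1)]);print(P.round(0).tolist())
x,y=P[1].astype(int);a=im[y-70:y+60,x-70:x+80]
a=cv2.resize(np.clip(a*1.6,0,255).astype(np.uint8),None,fx=4,fy=4,interpolation=cv2.INTER_CUBIC)
for p,col in zip(P,[(255,0,0),(0,255,0),(0,0,255),(255,255,0),(255,0,255)]): cv2.circle(a,tuple(int(v) for v in ((p-[x-70,y-70])*4+2)),3,col,-1)
cv2.imwrite('pics/s1.png',a[...,::-1])
E
```

```text
[ 0.5326806  -0.05084706  0.30626374] 0.041645003336888635
[[301.0, 163.0], [301.0, 160.0], [301.0, 157.0], [301.0, 152.0], [302.0, 129.0]]
```

View pics/s1.png

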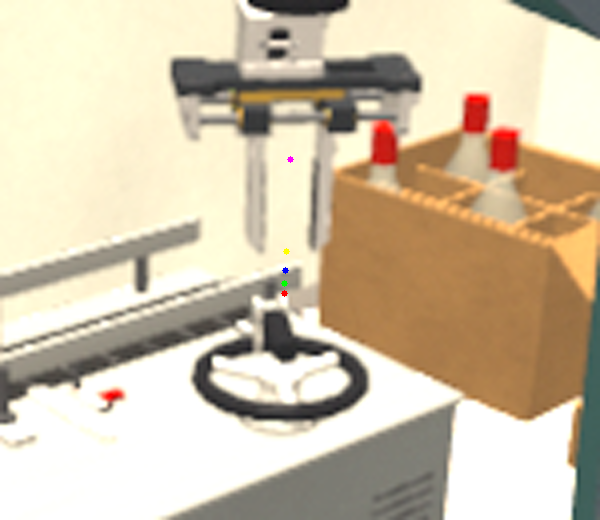

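The side view agrees: the fingertips end at the yellow dot, about (285,251), where the model puts tool z = -27 mm. The true tips are therefore about 35 mm behind the stated ones, and I'll use tip = TCP - 27 mm from here on.

>>> step_arm(steps=[{"jaw": 0.6, "tx": 0.0, "ty": 0.0, "tz": 0.02, "ax": 0.0, "ay": 0.006, "az": 0.0}, {"jaw": 0.6, "tx": 0.0, "ty": 0.0, "tz": 0.045, "ax": -0.003, "ay": 0.006, "az": 0.0}, {"jaw": 0.6, "tx": 0.0, "ty": 0.0, "tz": 0.07, "ax": -0.003, "ay": 0.006, "az": 0.0}, {"jaw": 0.5, "tx": 0.0, "ty": 0.0, "tz": 0.085, "ax": -0.003, "ay": 0.006, "az": 0.0}, {"jaw": 0.45, "tx": 0.0, "ty": 0.0, "tz": 0.091, "ax": -0.003, "ay": 0.006, "az": 0.0}, {"jaw": 0.3, "tx": 0.0, "ty": 0.0, "tz": 0.091, "ax": -0.003, "ay": 0.006, "az": 0.0}, {"jaw": 0.2, "tx": 0.0, "ty": 0.0, "tz": 0.091, "ax": -0.003, "ay": 0.006, "az": 0.0}])

```text
time: 7.05
tool_pos: [0.5336, -0.051, 0.2163]
ee_rot: [-3.141, -0.012, -0.661]
wrist_force: [0.4, -0.2, 0.2]
width: 0.0297
```

>>> step_arm(steps=[{"jaw": 0.1, "tx": 0.0, "ty": 0.0, "tz": 0.0, "ax": 0.0, "ay": 0.0, "az": 0.0}, {"jaw": 0.1, "tx": 0.0, "ty": 0.0, "tz": 0.0, "ax": 0.0, "ay": 0.0, "az": 0.0}, {"jaw": 0.1, "tx": 0.0, "ty": 0.0, "tz": 0.0, "ax": 0.0, "ay": 0.0, "az": 0.0}])

```text
time: 7.35
tool_pos: [0.534, -0.0512, 0.2172]
ee_rot: [-3.141, -0.013, -0.662]
wrist_force: [-0.0, -0.8, 0.8]
width: 0.0227
```

>>> step_arm(steps=[{"jaw": 0.1, "tx": 0.001, "ty": 0.0, "tz": -0.0115, "ax": 0.0, "ay": 0.0, "az": 0.0}, {"jaw": 0.1, "tx": 0.0046, "ty": 0.0, "tz": -0.0226, "ax": 0.0, "ay": 0.0, "az": 0.0}, {"jaw": 0.1, "tx": 0.0101, "ty": 0.0, "tz": -0.0327, "ax": 0.0, "ay": 0.0, "az": 0.0}])

```text
time: 7.65
tool_pos: [0.5415, -0.057, 0.2503]
ee_rot: [-3.141, -0.012, -0.661]
wrist_force: [1.5, -1.7, -6.9]
width: 0.0231
```

```bash
python3 -c "
from h import *
o=get_obs();print(o['time'],o['tool_pos'],o['ee_rot'],o['wrist_force'],o['wrist_torque'],o['width'])"
```

```text
7.65 [ 0.54148409 -0.05701338  0.25033356] [-3.14092803 -0.01199043 -0.66123297] [ 1.53516093 -1.73559142 -6.87086263] [ 0.10092272 -0.18793705  0.00610257] 0.023149504461670644
```

>>> step_arm(steps=[{"jaw": 0.1, "tx": 0.0075, "ty": 0.0, "tz": -0.009, "ax": 0.0, "ay": 0.0, "az": 0.0}, {"jaw": 0.1, "tx": 0.0166, "ty": 0.0, "tz": -0.016, "ax": 0.0, "ay": 0.0, "az": 0.0}, {"jaw": 0.1, "tx": 0.027, "ty": 0.0, "tz": -0.0214, "ax": 0.0, "ay": 0.0, "az": 0.0}, {"jaw": 0.1, "tx": 0.038, "ty": 0.0, "tz": -0.0245, "ax": 0.0, "ay": 0.0, "az": 0.0}, {"jaw": 0.1, "tx": 0.05, "ty": 0.0, "tz": -0.025, "ax": 0.0, "ay": 0.0, "az": 0.0}, {"jaw": 0.1, "tx": 0.0505, "ty": 0.0, "tz": -0.025, "ax": 0.0, "ay": 0.0, "az": 0.0}])

```text
time: 8.25
tool_pos: [0.5815, -0.0879, 0.2777]
ee_rot: [-3.14, -0.012, -0.661]
wrist_force: [-2.2, 2.0, 2.0]
width: 0.0231
```

```bash
python3 - <<'E'
from h import *
o=get_obs();print(o['time'],o['tool_pos'],o['ee_rot'],o['wrist_force'],o['wrist_torque'],o['width'])
p=o['tool_pos'][:2]-W;r=np.linalg.norm(p);a0=np.arctan2(p[1],p[0]);print(r,a0)
M=rot(o['ee_rot']);c,im,d=snap('wrist')
s=silhouettes('wrist','crank')[0];X=cloud(c,d,np.array(s['pixels']));print(s['confidence'],X[:,2].max(),np.median(X,0))
r=.058
for k in range(1,12):
    a=a0-k*.33
    q=W+r*np.array([np.cos(a),np.sin(a)]);print(k,(M.T@np.r_[q-o['tool_pos'][:2],0]).round(4)[:2])
E
```

```text
8.25 [ 0.58150234 -0.08788493  0.27769647] [-3.13994256 -0.01205595 -0.66123822] [-2.19672025  2.04934521  1.99225916] [ 0.55844387  0.55068171 -0.02712975] 0.023135175828997857
0.06039311991286373 -0.6465898424281609
0.61 0.3410166669806285 [ 0.58133369 -0.08881232  0.32996745]
1 [-0.0052  0.0189]
2 [-0.0141  0.0358]
3 [-0.0279  0.0489]
4 [-0.0452  0.0569]
5 [-0.0641  0.0588]
6 [-0.0827  0.0544]
7 [-0.0988  0.0443]
8 [-0.1108  0.0295]
9 [-0.1174  0.0116]
10 [-0.1178 -0.0074]
11 [-0.112  -0.0256]
```

>>> step_arm(steps=[{"jaw": 0.1, "tx": -0.0032, "ty": 0.0194, "tz": 0.0, "ax": 0.0, "ay": 0.0, "az": 0.0}, {"jaw": 0.1, "tx": -0.0126, "ty": 0.0368, "tz": 0.0, "ax": 0.0, "ay": 0.0, "az": 0.0}, {"jaw": 0.1, "tx": -0.0271, "ty": 0.0502, "tz": 0.0, "ax": 0.0, "ay": 0.0, "az": 0.0}, {"jaw": 0.1, "tx": -0.0451, "ty": 0.0581, "tz": 0.0, "ax": 0.0, "ay": 0.0, "az": 0.0}, {"jaw": 0.1, "tx": -0.0647, "ty": 0.0598, "tz": 0.0, "ax": 0.0, "ay": 0.0, "az": 0.0}])

```text
time: 8.85
tool_pos: [0.4959, -0.0954, 0.2778]
ee_rot: [-3.134, -0.021, -0.661]
wrist_force: [8.2, 2.7, 0.9]
width: 0.0236
```

```bash
cat > cr.py <<'E'
from h import *
import sys
o=get_obs();print(o['time'],o['tool_pos'],o['ee_rot'],o['wrist_force'],o['wrist_torque'],o['width'])
p=o['tool_pos'][:2]-W;print('r',np.linalg.norm(p),'ang',np.arctan2(p[1],p[0]))
M=rot(o['ee_rot']);a0=np.arctan2(p[1],p[0]);r=.06
for a in sys.argv[1:]:
    b=a0-float(a);q=W+r*np.array([np.cos(b),np.sin(b)]);print(a,(M.T@np.r_[q-o['tool_pos'][:2],0]).round(4)[:2])
E
python3 cr.py .33 .66 1.0 1.33 1.66
```

```text
8.85 [ 0.49590928 -0.09538077  0.27784528] [-3.13443765 -0.02099372 -0.66136626] [8.16453586 2.71697884 0.88711386] [ 1.06819748 -1.81261532 -0.03169266] 0.02358718137500309
r 0.05765056916577601 ang -2.276507250662033
.33 [-0.0194 -0.0018]
.66 [-0.0363 -0.0119]
1.0 [-0.0493 -0.0275]
1.33 [-0.0563 -0.0459]
1.66 [-0.0569 -0.0656]
```

>>> step_arm(steps=[{"jaw": 0.1, "tx": -0.0194, "ty": -0.0018, "tz": 0.0, "ax": 0.0, "ay": 0.0, "az": 0.0}, {"jaw": 0.1, "tx": -0.0363, "ty": -0.0119, "tz": 0.0, "ax": 0.0, "ay": 0.0, "az": 0.0}, {"jaw": 0.1, "tx": -0.0493, "ty": -0.0275, "tz": 0.0, "ax": 0.0, "ay": 0.0, "az": 0.0}, {"jaw": 0.1, "tx": -0.0563, "ty": -0.0459, "tz": 0.0, "ax": 0.0, "ay": 0.0, "az": 0.0}, {"jaw": 0.1, "tx": -0.0569, "ty": -0.0656, "tz": 0.0, "ax": 0.0, "ay": 0.0, "az": 0.0}, {"jaw": 0.1, "tx": -0.0569, "ty": -0.0656, "tz": 0.0, "ax": 0.0, "ay": 0.0, "az": 0.0}])

```text
time: 9.45
tool_pos: [0.4967, -0.0111, 0.2782]
ee_rot: [-3.132, -0.036, -0.663]
wrist_force: [10.5, -6.3, -1.7]
width: 0.023
```

```bash
python3 cr.py .1 .2 .25 .3 ; python3 - <<'E'
from h import *
import pickle
c,im,d=snap('wrist');pickle.dump((c,im,d),open('w4.pkl','wb'))
# rectify: conveyor-frame patch x .06..0.14, y -.095..-.035 at z=.2, 8px/mm
xs=np.arange(.14,.055,-1/6000.);ys=np.arange(-.035,-.1,-1/6000.)
XX,YY=np.meshgrid(xs,ys,indexing='ij');P=np.array([np.r_[world(x,y),.2] for x,y in zip(XX.ravel(),YY.ravel())])
uv=proj(c,P).astype(np.float32).reshape(*XX.shape,2)
a=cv2.remap(im,uv[...,0],uv[...,1],cv2.INTER_CUBIC)
for x in np.arange(.06,.14,.01): cv2.line(a,(0,int((.14-x)*6000)),(12,int((.14-x)*6000)),(0,255,0),1)
cv2.imwrite('pics/r1.png',a[...,::-1]);print(a.shape,uv.min((0,1)),uv.max((0,1)))
E
```

```text
9.45 [ 0.4966579  -0.01114956  0.27817187] [-3.13242923 -0.03564998 -0.6627633 ] [10.49004366 -6.32959233 -1.65163929] [-1.30829989 -1.81233141 -0.01413009] 0.022981272263730375
r 0.05450505631956565 ang 2.308066776731064
.1 [-0.0041 -0.0068]
.2 [-0.0022 -0.0125]
.25 [-0.0011 -0.0152]
.3 [ 0.0002 -0.018 ]
(511, 390, 3) [60.78761 62.3262 ] [179.85081 191.80922]
```

View pics/r1.png

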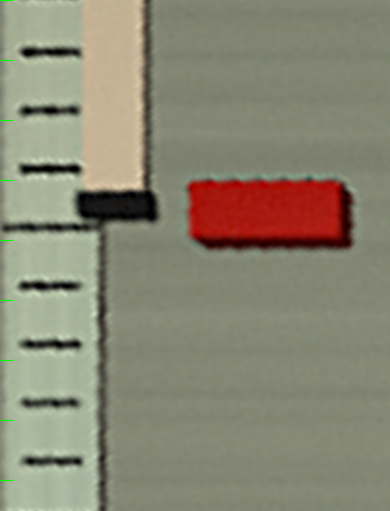

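The rectified crop (6 px/mm) shows the mark's top spanning rows 180–240, centre 210, and the dark pointer tip at rows 190–220. The tip is slightly short of centre once parallax is allowed for.

```bash
cat > tip.py <<'E'
from h import *
def edges(c,im,d):
    out={}
    def prof(z,y0,y1):
        xs=np.arange(.07,.14,.0002);P=[[np.r_[world(x,y),z] for y in np.arange(y0,y1,.001)] for x in xs]
        P=np.array(P);uv=proj(c,P.reshape(-1,3)).astype(np.float32).reshape(*P.shape[:2],2)
        return xs,cv2.remap(im,uv[...,0],uv[...,1],cv2.INTER_LINEAR).astype(float).mean(1),cv2.remap(d,uv[...,0],uv[...,1],cv2.INTER_NEAREST)
    xs,p,dd=prof(.202,-.059,-.052);i=p.sum(1)<200
    xs2,p2,_=prof(.198,-.085,-.071);r=p2[:,0]-p2[:,1];j=r>.5*np.percentile(r,98)
    s=silhouettes
    return (xs[i].min(),xs[i].max()),(xs2[j].min(),xs2[j].max())
if __name__=='__main__':
    c,im,d=snap('wrist');(a,b),(e,f)=edges(c,im,d)
    print('dark tip',a,b,'mark red',e,f,'| mark centre from back edge',f-.005)
    # depth of tip
    u=proj(c,[np.r_[world((a+b)/2,-.055),.202]])[0].round().astype(int);print('tip z',deproj(c,[u],d[u[1],u[0]])[0][2])
    o=get_obs();print(o['tool_pos'],o['ee_rot'])
E
python3 tip.py
```

```text
dark tip 0.10260000000000094 0.10720000000000107 mark red 0.10080000000000089 0.11040000000000116 | mark centre from back edge 0.10540000000000116
tip z 0.20391983044126016
[ 0.49615141 -0.0116782   0.27816437] [-3.13244201 -0.03493741 -0.66353372]
```

>>> step_arm(steps=[{"jaw": 0.1, "tx": 0.0017, "ty": -0.007, "tz": 0.0, "ax": 0.0, "ay": 0.0, "az": 0.0}, {"jaw": 0.1, "tx": 0.0041, "ty": -0.014, "tz": 0.0, "ax": 0.0, "ay": 0.0, "az": 0.0}, {"jaw": 0.1, "tx": 0.0041, "ty": -0.014, "tz": 0.0, "ax": 0.0, "ay": 0.0, "az": 0.0}])

```text
time: 9.85
tool_pos: [0.5086, -0.0036, 0.2784]
ee_rot: [-3.133, -0.036, -0.664]
wrist_force: [0.9, -2.6, -1.8]
width: 0.0234
```

```bash
python3 cr.py .1;python3 tip.py
```

```text
9.85 [ 0.50862856 -0.00356602  0.27835205] [-3.13304849 -0.0363527  -0.6636792 ] [ 0.8565228  -2.62709084 -1.7565044 ] [-0.58430112  0.22369124 -0.00612236] 0.02339688966235825
r 0.05391054194631149 ang 2.0461316705519623
.1 [-0.0027 -0.0079]
dark tip 0.104600000000001 0.10900000000000112 mark red 0.10080000000000089 0.11040000000000116 | mark centre from back edge 0.10540000000000116
tip z 0.2033973377444751
[ 0.50859062 -0.00353755  0.27835759] [-3.13271382 -0.03645665 -0.66356682]
```

```bash
python3 - <<'E'
from h import *
c,im,d=snap('wrist');o=get_obs();M=rot(o['ee_rot'])
X=cloud(c,d,np.ones(d.shape,bool));rr=np.linalg.norm(X[:,:2]-W,axis=1)
for lo,hi in((.243,.256),(.256,.268),(.268,.28),(.28,.29),(.29,.3)):
    k=(rr<.085)&(X[:,2]>lo)&(X[:,2]<hi);Y=X[k]
    if len(Y): q=Y.mean(0);print(lo,len(Y),q.round(4),'az',np.arctan2(*(q[:2]-W)[::-1]).round(3),'r',np.linalg.norm(q[:2]-W).round(4))
rim=X[(abs(X[:,2]-.231)<.005)&(abs(rr-.064)<.014)]
from scipy.optimize import least_squares
s=least_squares(lambda p:np.linalg.norm(rim[:,:2]-p[:2],axis=1)-p[2],[.532,-.05,.065],loss='soft_l1',f_scale=.003);print('wheel',s.x,len(rim))
print('grip',o['tool_pos']+M@[0,0,-.041],'cam',c['origin'])
a=im[40:300,130:430];a=cv2.resize(np.clip(a*1.8,0,255).astype(np.uint8),None,fx=2.4,fy=2.2);cv2.imwrite('pics/w5.png',a[...,::-1])
E
```

```text
0.243 87 [ 0.5082 -0.0061  0.2497] az 2.076 r 0.0519
0.256 493 [ 0.5081 -0.0032  0.2627] az 2.052 r 0.0544
0.268 26 [ 0.5095 -0.0078  0.2767] az 2.069 r 0.0498
0.28 139 [ 0.5099 -0.0069  0.2859] az 2.054 r 0.0504
0.29 225 [ 0.5096 -0.0068  0.2951] az 2.058 r 0.0506
wheel [ 0.53359156 -0.05165546  0.06181499] 10317
grip [ 0.50715143 -0.00290162  0.31933959] cam [ 0.56354189 -0.05038699  0.48781289]
```

View pics/w5.png

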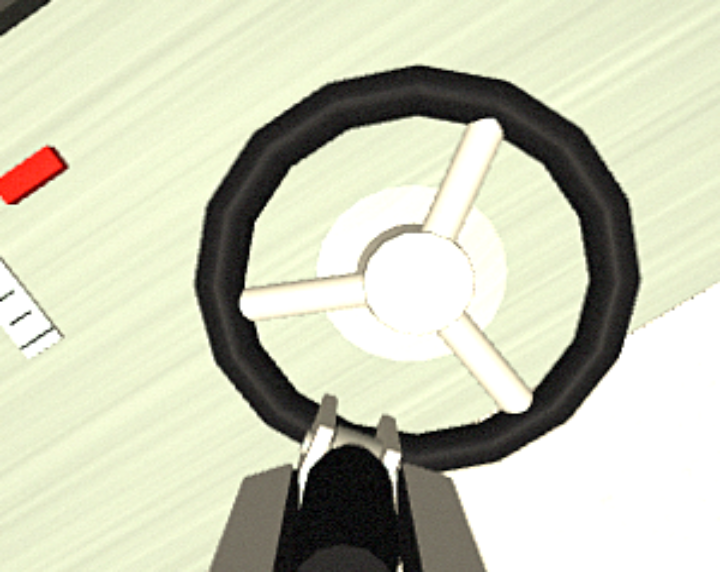

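The picture shows the handle standing at the wheel's near side, (350,470) in the crop, at azimuth about 2.055. I'll turn the gripper 0.42 rad to line up with the folding plane, then fold the handle down.

>>> step_arm(steps=[{"jaw": 0.1, "tx": 0.0, "ty": 0.0, "tz": 0.0, "ax": 0.0, "ay": 0.0, "az": 0.14}, {"jaw": 0.1, "tx": 0.0, "ty": 0.0, "tz": 0.0, "ax": 0.0, "ay": 0.0, "az": 0.28}, {"jaw": 0.1, "tx": 0.0, "ty": 0.0, "tz": 0.0, "ax": 0.0, "ay": 0.0, "az": 0.42}, {"jaw": 0.1, "tx": 0.0, "ty": 0.0, "tz": 0.0, "ax": 0.0, "ay": 0.0, "az": 0.42}])

```text
time: 10.35
tool_pos: [0.508, -0.0043, 0.2783]
ee_rot: [-3.12, -0.03, -1.084]
wrist_force: [-1.6, -4.5, -0.9]
width: 0.0232
```

```bash
python3 - <<'E'
from h import *
o=get_obs();M=rot(o['ee_rot']);print(o['time'],o['tool_pos'],o['ee_rot'],o['wrist_force'],o['wrist_torque'],o['width'])
p=o['tool_pos'][:2]-W;print(np.linalg.norm(p),np.arctan2(p[1],p[0]))
az=2.055;inw=-np.array([np.cos(az),np.sin(az)])
for b in (.25,.5,.75,1.0,1.2,1.4,1.6):
    print(b,(M.T@np.r_[inw*.059*np.sin(b),-.059*(1-np.cos(b))]).round(4))
E
```

```text
10.35 [ 0.50799665 -0.00433138  0.27830465] [-3.11987029 -0.03041376 -1.08440969] [-1.58188155 -4.45379114 -0.94533731] [-0.82989736  0.69093264 -0.0145251 ] 0.023153825554767013
0.05352698374723724 2.0631727316540585
0.25 [0.0145 0.0001 0.0023]
0.5 [0.0281 0.0002 0.0081]
0.75 [0.0397 0.0005 0.017 ]
1.0 [0.0488 0.0007 0.0286]
1.2 [0.0538 0.001  0.0393]
1.4 [0.0566 0.0012 0.0507]
1.6 [0.0571 0.0015 0.0625]
```

>>> step_arm(steps=[{"jaw": 0.1, "tx": 0.0145, "ty": 0.0, "tz": 0.0023, "ax": 0.0, "ay": 0.0, "az": 0.0}, {"jaw": 0.1, "tx": 0.0281, "ty": 0.0, "tz": 0.0081, "ax": 0.0, "ay": 0.0, "az": 0.0}, {"jaw": 0.1, "tx": 0.0397, "ty": 0.0, "tz": 0.017, "ax": 0.0, "ay": 0.0, "az": 0.0}, {"jaw": 0.1, "tx": 0.0488, "ty": 0.001, "tz": 0.0286, "ax": 0.0, "ay": 0.0, "az": 0.0}, {"jaw": 0.1, "tx": 0.0538, "ty": 0.001, "tz": 0.0393, "ax": 0.0, "ay": 0.0, "az": 0.0}, {"jaw": 0.1, "tx": 0.0566, "ty": 0.001, "tz": 0.0507, "ax": 0.0, "ay": 0.0, "az": 0.0}])

```text
time: 10.95
tool_pos: [0.5414, -0.0629, 0.2332]
ee_rot: [-3.111, -0.049, -1.089]
wrist_force: [7.4, -13.5, 8.3]
width: 0.0225
```

```bash
python3 - <<'E'
from h import *
o=get_obs();M=rot(o['ee_rot']);print(o['time'],o['tool_pos'],o['ee_rot'],o['wrist_force'],o['wrist_torque'],o['width'])
E
```

```text
10.95 [ 0.54135704 -0.06291811  0.23321795] [-3.11067461 -0.04886692 -1.08893273] [  7.44058079 -13.54253451   8.27693682] [-2.23279142 -1.16494459 -0.06043452] 0.022475760335708236
```

```bash
python3 - <<'E'
from h import *
o=get_obs();M=rot(o['ee_rot'])
g=o['tool_pos']+M@[0,0,-.041];print('grip',g)
print(steps([.5336,-.0515,.217],-1.087),np.r_[o['qvel']].round(3))
E
```

```text
grip [ 0.53930623 -0.06173163  0.27414944]
(array([-0.0145,  0.0021,  0.0155]), array([-0.031, -0.049, -0.001])) [-0.047  0.035  0.181 -0.015 -0.237 -0.038]
```

>>> step_arm(steps=[{"jaw": 0.1, "tx": 0.0, "ty": 0.0, "tz": 0.008, "ax": 0.0, "ay": 0.0, "az": 0.0}, {"jaw": 0.1, "tx": 0.0, "ty": 0.0, "tz": 0.016, "ax": 0.0, "ay": 0.0, "az": 0.0}, {"jaw": 0.1, "tx": 0.0, "ty": 0.0, "tz": 0.017, "ax": 0.0, "ay": 0.0, "az": 0.0}])

```text
time: 11.25
tool_pos: [0.5442, -0.0674, 0.2156]
ee_rot: [-3.11, -0.056, -1.091]
wrist_force: [1.6, -9.0, 2.4]
width: 0.0222
```

```bash
python3 - <<'E'
from h import *
o=get_obs();M=rot(o['ee_rot']);print(o['time'],o['tool_pos'],o['ee_rot'],o['wrist_force'],o['width'])
c,im,d=snap('wrist')
X=cloud(c,d,np.ones(d.shape,bool));q=X[:,:2]-np.array([.5063,-.0002]);u=-np.array([np.cos(2.055),np.sin(2.055)]);t=q@u;w=q@[-u[1],u[0]]
for a in np.arange(0,.1,.01):
    k=(t>=a)&(t<a+.01)&(abs(w)<.006)&(X[:,2]<.29)&(X[:,2]>.245);print(a.round(2),k.sum(),np.median(X[k,2]).round(4) if k.any() else '')
E
```

```text
11.25 [ 0.54418951 -0.06738047  0.21563508] [-3.11004167 -0.05601968 -1.09130727] [ 1.55645219 -8.96923913  2.39802796] 0.022177715020080074
0.0 309 0.2649
0.01 166 0.2695
0.02 91 0.2717
0.03 0 
0.04 79 0.2757
0.05 401 0.2766
0.06 430 0.2781
0.07 530 0.2783
0.08 394 0.2683
0.09 0
```

The handle still stands about 0.15 rad proud. I'll release it, rise, shut the fingers and press it down from above.

>>> step_arm(steps=[{"jaw": 0.4, "tx": 0.0, "ty": 0.0, "tz": 0.0, "ax": 0.0, "ay": 0.0, "az": 0.0}, {"jaw": 0.5, "tx": 0.0, "ty": 0.0, "tz": 0.0, "ax": 0.0, "ay": 0.0, "az": 0.0}, {"jaw": 0.5, "tx": 0.0, "ty": 0.0, "tz": -0.03, "ax": 0.0, "ay": 0.0, "az": 0.0}, {"jaw": 0.5, "tx": 0.0, "ty": 0.0, "tz": -0.06, "ax": -0.03, "ay": -0.05, "az": 0.0}, {"jaw": 0.1, "tx": 0.0, "ty": 0.0, "tz": -0.06, "ax": -0.03, "ay": -0.05, "az": 0.0}, {"jaw": 0.0, "tx": 0.0, "ty": 0.0, "tz": -0.06, "ax": -0.03, "ay": -0.05, "az": 0.0}, {"jaw": 0.0, "tx": 0.0, "ty": 0.0, "tz": -0.06, "ax": -0.03, "ay": -0.05, "az": 0.0}, {"jaw": 0.0, "tx": 0.0, "ty": 0.0, "tz": -0.06, "ax": -0.03, "ay": -0.05, "az": 0.0}])

```text
time: 12.1
tool_pos: [0.5403, -0.0648, 0.274]
ee_rot: [3.141, -0.004, -1.09]
wrist_force: [0.8, -0.1, 0.2]
width: 0.0184
```

```bash
cat > hd.py <<'E'
from h import *
o=get_obs();M=rot(o['ee_rot']);print(o['time'],o['tool_pos'],o['ee_rot'],o['wrist_force'],o['width'])
c,im,d=snap('wrist')
X=cloud(c,d,np.ones(d.shape,bool));q=X[:,:2]-np.array([.5063,-.0002]);u=-np.array([np.cos(2.055),np.sin(2.055)]);t=q@u;w=q@[-u[1],u[0]]
for a in np.arange(0,.1,.01):
    k=(t>=a)&(t<a+.01)&(abs(w)<.02)&(X[:,2]<.29)&(X[:,2]>.25);k2=k&(abs(w)<.006);print(a.round(2),k.sum(),np.median(X[k2,2]).round(4) if k2.any() else '',w[k].mean().round(4))
print(steps([.538,-.0604,.257],-1.087))
E
python3 hd.py; python3 tip.py
```

```text
12.1 [ 0.54028548 -0.06480679  0.27397981] [ 3.14119068 -0.00419484 -1.08986775] [ 0.81601865 -0.13911065  0.21697456] 0.018389640985035895
0.0 581 0.265 -0.0014
0.01 167 0.2693 -0.0012
0.02 333 0.2721 -0.001
0.03 382 0.2737 -0.0008
0.04 401 0.275 -0.0005
0.05 399 0.2766 -0.0007
0.06 431 0.2781 -0.0005
0.07 551 0.2781 -0.0003
0.08 243 0.267 -0.0003
0.09 0  nan
(array([-0.0051, -0.    ,  0.0172]), array([ 0.   , -0.004, -0.003]))
dark tip 0.10500000000000101 0.10920000000000113 mark red 0.1010000000000009 0.11060000000000117 | mark centre from back edge 0.10560000000000117
tip z 0.20411626341470357
[ 0.54038358 -0.06493728  0.27452613] [-3.141488   -0.00477234 -1.09004102]hd.py:6: RuntimeWarning: Mean of empty slice.
  k=(t>=a)&(t<a+.01)&(abs(w)<.02)&(X[:,2]<.29)&(X[:,2]>.25);k2=k&(abs(w)<.006);print(a.round(2),k.sum(),np.median(X[k2,2]).round(4) if k2.any() else '',w[k].mean().round(4))
  ret = ret.dtype.type(ret / rcount)
```

>>> step_arm(steps=[{"jaw": 0.0, "tx": -0.004, "ty": 0.0, "tz": 0.01, "ax": 0.0, "ay": -0.004, "az": 0.0}, {"jaw": 0.0, "tx": -0.004, "ty": 0.0, "tz": 0.019, "ax": 0.0, "ay": -0.004, "az": 0.0}, {"jaw": 0.0, "tx": -0.004, "ty": 0.0, "tz": 0.024, "ax": 0.0, "ay": -0.004, "az": 0.0}, {"jaw": 0.0, "tx": -0.004, "ty": 0.0, "tz": 0.028, "ax": 0.0, "ay": -0.004, "az": 0.0}, {"jaw": 0.0, "tx": -0.004, "ty": 0.0, "tz": 0.029, "ax": 0.0, "ay": -0.004, "az": 0.0}])

```text
time: 12.7
tool_pos: [0.5383, -0.0615, 0.2447]
ee_rot: [3.141, -0.0, -1.09]
wrist_force: [-0.2, 0.3, 0.5]
width: 0.0007
```

>>> step_arm(steps=[{"jaw": 0.0, "tx": 0.0, "ty": 0.0, "tz": 0.002, "ax": 0.0, "ay": 0.0, "az": 0.0}, {"jaw": 0.0, "tx": 0.0, "ty": 0.0, "tz": 0.003, "ax": 0.0, "ay": 0.0, "az": 0.0}])

```text
time: 12.9
tool_pos: [0.5384, -0.0615, 0.2417]
ee_rot: [3.141, -0.0, -1.09]
wrist_force: [-0.7, -0.3, 1.9]
width: 0.0005
```

Force is beginning to show, so I'll press on in small steps.

>>> step_arm(steps=[{"jaw": 0.0, "tx": 0.0, "ty": 0.0, "tz": 0.002, "ax": 0.0, "ay": 0.0, "az": 0.0}, {"jaw": 0.0, "tx": 0.0, "ty": 0.0, "tz": 0.004, "ax": 0.0, "ay": 0.0, "az": 0.0}])

```text
time: 13.1
tool_pos: [0.5392, -0.0615, 0.2401]
ee_rot: [-3.139, -0.003, -1.09]
wrist_force: [-0.4, 0.9, 11.1]
width: 0.0004
```

```bash
python3 hd.py 2>/dev/null
```

```text
13.1 [ 0.5392367  -0.06150709  0.24013371] [-3.13860884e+00 -2.65072142e-03 -1.08997360e+00] [-0.38759532  0.93966862 11.1433512 ] 0.00040143845922294797
0.0 0  nan
0.01 3 0.2677 0.0002
0.02 27 0.2684 0.0001
0.03 14 0.2688 0.0001
0.04 0  nan
0.05 0  nan
0.06 0  nan
0.07 574 0.2778 -0.0007
0.08 563 0.2645 0.0002
0.09 0  nan
(array([-0.0015,  0.0006, -0.0167]), array([-0.003, -0.003, -0.003]))
```

Contact at 11 N with the handle seated. I'll rise, check the handle and pointer, locate the jar, and work out the approach to the bay.

>>> step_arm(steps=[{"jaw": 0.0, "tx": 0.0, "ty": 0.0, "tz": -0.04, "ax": 0.0, "ay": 0.0, "az": 0.0}, {"jaw": 0.0, "tx": 0.0, "ty": 0.0, "tz": -0.085, "ax": 0.0, "ay": 0.0, "az": 0.0}, {"jaw": 0.0, "tx": 0.0, "ty": 0.0, "tz": -0.13, "ax": 0.0, "ay": 0.0, "az": 0.0}, {"jaw": 0.0, "tx": -0.02, "ty": 0.0, "tz": -0.17, "ax": 0.0, "ay": 0.0, "az": 0.0}, {"jaw": 0.0, "tx": -0.02, "ty": 0.0, "tz": -0.17, "ax": 0.0, "ay": 0.0, "az": 0.0}])

```text
time: 13.65
tool_pos: [0.5297, -0.0425, 0.4181]
ee_rot: [-3.127, -0.011, -1.088]
wrist_force: [-1.0, 0.4, 0.6]
width: 0.0006
```

```bash
cat > bay.py <<'E'
from h import *
A=.75
def tgt(x,y,z,a=A):
    "TCP reading and rotation with the fingertip (27 mm behind TCP) at conveyor x,y,z"
    C=R.from_euler('z',YAW).as_matrix()
    zt=C@[np.sin(a),0,-np.cos(a)];yt=C@[0,-1,0];xt=np.cross(yt,zt)
    return np.r_[world(x,y),z]+.027*zt,np.c_[xt,yt,zt]
def tip():
    o=get_obs();p=o['tool_pos']-.027*rot(o['ee_rot'])[:,2];return np.r_[conv(p)[0],p[2]]
E
python3 hd.py 2>/dev/null; python3 tip.py; python3 - <<'E'
from bay import *
c,im,d=snap('top','t2.png')
s=[q for q in silhouettes('top','jar')[:2]]
for q in s:
    X=cloud(c,d,np.array(q['pixels']));print('jar',q['confidence'],np.median(X,0),'conv',conv([np.median(X,0)]))
for p in ((-.15,.065,.30),(-.134,.065,.147)):
    T,Rt=tgt(*p);print(p,T,steps(T,tgtR=Rt))
E
```

```text
13.65 [ 0.52965778 -0.04252544  0.41814362] [-3.12711503 -0.01090567 -1.08829965] [-0.97945258  0.42923243  0.57057628] 0.0006431199410079606
0.0 235 0.2641 -0.0014
0.01 112 0.2655 -0.0009
0.02 171 0.2681 -0.0011
0.03 186 0.2685 -0.0011
0.04 195 0.2685 -0.0007
0.05 204 0.2686 -0.0006
0.06 201 0.2687 -0.0006
0.07 193 0.2678 -0.0002
0.08 57 0.2612 -0.0002
0.09 0  nan
(array([0.0178, 0.0025, 0.1578]), array([-0.01 , -0.008, -0.002]))
dark tip 0.10520000000000101 0.10920000000000113 mark red 0.1010000000000009 0.11060000000000117 | mark centre from back edge 0.10560000000000117
tip z 0.20385558261111647
[ 0.52969183 -0.0433768   0.41163756] [-3.13542006 -0.00513169 -1.08925421]
jar 0.67 [0.34617766 0.43365946 0.09750706] conv [[-0.22670019  0.29797595]]
(-0.15, 0.065, 0.3) [0.42163988 0.19360092 0.2802444 ] (array([-0.2603, -0.0142,  0.1279]), array([ 0.377,  0.683, -0.958]))
(-0.134, 0.065, 0.147) [0.4375848  0.19227444 0.1272444 ] (array([-0.2519, -0.0275,  0.2809]), array([ 0.377,  0.683, -0.958]))
```

>>> step_arm(steps=[{"jaw": 0.0, "tx": -0.026, "ty": -0.001, "tz": 0.0, "ax": 0.038, "ay": 0.068, "az": -0.096}, {"jaw": 0.0, "tx": -0.052, "ty": -0.003, "tz": 0.0, "ax": 0.075, "ay": 0.137, "az": -0.192}, {"jaw": 0.0, "tx": -0.078, "ty": -0.004, "tz": 0.0, "ax": 0.113, "ay": 0.205, "az": -0.287}, {"jaw": 0.0, "tx": -0.104, "ty": -0.006, "tz": 0.0, "ax": 0.151, "ay": 0.273, "az": -0.383}, {"jaw": 0.0, "tx": -0.13, "ty": -0.007, "tz": 0.02, "ax": 0.189, "ay": 0.342, "az": -0.479}, {"jaw": 0.0, "tx": -0.156, "ty": -0.009, "tz": 0.04, "ax": 0.226, "ay": 0.41, "az": -0.575}, {"jaw": 0.0, "tx": -0.182, "ty": -0.01, "tz": 0.06, "ax": 0.264, "ay": 0.478, "az": -0.671}, {"jaw": 0.0, "tx": -0.208, "ty": -0.011, "tz": 0.08, "ax": 0.302, "ay": 0.546, "az": -0.766}])

```text
time: 14.65
tool_pos: [0.4419, 0.1461, 0.3244]
ee_rot: [-3.07, -0.606, -0.317]
wrist_force: [0.6, 0.2, 0.3]
width: 0.0007
```

```bash
python3 - <<'E'
from bay import *
o=get_obs();print(o['time'],o['tool_pos'],o['ee_rot'],o['joint_positions'].round(2),'tip',tip().round(4))
for p in ((-.15,.065,.20),(-.134,.065,.147)):
    T,Rt=tgt(*p);print(p,T,steps(T,tgtR=Rt))
E
```

```text
14.65 [0.44188705 0.14609184 0.32442617] [-3.06962696 -0.60577649 -0.31662636] [ 0.49 -0.49  1.69 -0.37  1.45  2.31] tip [-0.1228  0.021   0.3466]
(-0.15, 0.065, 0.2) [0.42163988 0.19360092 0.1802444 ] (array([-0.1101, -0.0316,  0.1017]), array([ 0.075,  0.137, -0.187]))
(-0.134, 0.065, 0.147) [0.4375848  0.19227444 0.1272444 ] (array([-0.1275, -0.0315,  0.1542]), array([ 0.075,  0.137, -0.187]))
```

>>> step_arm(steps=[{"jaw": 0.0, "tx": -0.03, "ty": -0.01, "tz": 0.01, "ax": 0.02, "ay": 0.04, "az": -0.05}, {"jaw": 0.0, "tx": -0.06, "ty": -0.02, "tz": 0.03, "ax": 0.04, "ay": 0.08, "az": -0.1}, {"jaw": 0.0, "tx": -0.09, "ty": -0.03, "tz": 0.05, "ax": 0.06, "ay": 0.11, "az": -0.15}, {"jaw": 0.0, "tx": -0.1, "ty": -0.032, "tz": 0.08, "ax": 0.075, "ay": 0.137, "az": -0.187}, {"jaw": 0.0, "tx": -0.11, "ty": -0.032, "tz": 0.102, "ax": 0.075, "ay": 0.137, "az": -0.187}, {"jaw": 0.0, "tx": -0.11, "ty": -0.032, "tz": 0.102, "ax": 0.075, "ay": 0.137, "az": -0.187}])

```text
time: 15.25
tool_pos: [0.419, 0.1915, 0.1715]
ee_rot: [3.13, -0.74, -0.075]
wrist_force: [0.5, 0.2, 0.2]
width: 0.0004
```

```bash
python3 - <<'E'
from bay import *
o=get_obs();print(o['time'],o['tool_pos'],o['ee_rot'],o['joint_positions'].round(2),'tip',tip().round(4))
for p in ((-.134,.065,.147),(-.034,.065,.04)):
    T,Rt=tgt(*p);print(p,T,steps(T,tgtR=Rt))
E
```

```text
15.25 [0.41895967 0.19150582 0.1715137 ] [ 3.12960317 -0.74020882 -0.0751664 ] [ 0.71 -0.56  2.09 -0.57  1.11  2.48] tip [-0.1523  0.0629  0.1914]
(-0.134, 0.065, 0.147) [0.4375848  0.19227444 0.1272444 ] (array([-0.0162, -0.0027,  0.0451]), array([0.007, 0.01 , 0.006]))
(-0.034, 0.065, 0.04) [0.53724055 0.18398397 0.0202444 ] (array([-0.0145, -0.0037,  0.1916]), array([0.007, 0.01 , 0.006]))
```

>>> step_arm(steps=[{"jaw": 0.0, "tx": -0.008, "ty": -0.003, "tz": 0.02, "ax": 0.007, "ay": 0.01, "az": 0.006}, {"jaw": 0.0, "tx": -0.0155, "ty": -0.003, "tz": 0.045, "ax": 0.007, "ay": 0.01, "az": 0.006}, {"jaw": 0.0, "tx": -0.0155, "ty": -0.003, "tz": 0.08, "ax": 0.007, "ay": 0.01, "az": 0.006}, {"jaw": 0.0, "tx": -0.015, "ty": -0.0035, "tz": 0.11, "ax": 0.007, "ay": 0.01, "az": 0.006}, {"jaw": 0.0, "tx": -0.015, "ty": -0.0035, "tz": 0.11, "ax": 0.007, "ay": 0.01, "az": 0.006}])

```text
time: 15.75
tool_pos: [0.4816, 0.1865, 0.0763]
ee_rot: [3.136, -0.744, -0.082]
wrist_force: [-0.2, -0.8, 0.3]
width: 0.0003
```

```bash
cat > b.py <<'E'
from bay import *
import sys
o=get_obs();print(o['time'],o['tool_pos'],o['ee_rot'],o['joint_positions'].round(2),'tip',tip().round(4),o['wrist_force'].round(1))
T,Rt=tgt(*map(float,sys.argv[1:4]));print(T,steps(T,tgtR=Rt))
E
python3 b.py -.034 .065 .04
```

```text
15.75 [0.48161607 0.18652179 0.07625272] [ 3.13562677 -0.74441638 -0.08219964] [ 0.56 -0.36  2.17 -0.61  0.8   2.54] tip [-0.0895  0.0631  0.0961] [-0.2 -0.8  0.3]
[0.53724055 0.18398397 0.0202444 ] (array([ 0.003 , -0.0025,  0.0789]), array([0.005, 0.006, 0.001]))
```

Joint 6 is near its limit (2.54 of 2.57), so I'll back out and flip the hand half a turn, which is the same grasp with joint 6 near -0.6.

>>> step_arm(steps=[{"jaw": 0.0, "tx": 0.0, "ty": 0.0, "tz": -0.045, "ax": 0.0, "ay": 0.0, "az": 0.0}, {"jaw": 0.0, "tx": 0.0, "ty": 0.0, "tz": -0.09, "ax": 0.0, "ay": 0.0, "az": 0.0}, {"jaw": 0.0, "tx": 0.0, "ty": 0.0, "tz": -0.11, "ax": 0.0, "ay": 0.0, "az": -0.14}, {"jaw": 0.0, "tx": 0.0, "ty": 0.0, "tz": -0.11, "ax": 0.0, "ay": 0.0, "az": -0.29}, {"jaw": 0.0, "tx": 0.0, "ty": 0.0, "tz": -0.11, "ax": 0.0, "ay": 0.0, "az": -0.44}, {"jaw": 0.0, "tx": 0.0, "ty": 0.0, "tz": -0.11, "ax": 0.0, "ay": 0.0, "az": -0.59}, {"jaw": 0.0, "tx": 0.0, "ty": 0.0, "tz": -0.11, "ax": 0.0, "ay": 0.0, "az": -0.74}, {"jaw": 0.0, "tx": 0.0, "ty": 0.0, "tz": -0.11, "ax": 0.0, "ay": 0.0, "az": -0.89}])

```text
time: 16.55
tool_pos: [0.4072, 0.1935, 0.159]
ee_rot: [2.515, -0.435, 0.954]
wrist_force: [-0.6, 0.8, -0.7]
width: 0.0003
```

>>> step_arm(steps=[{"jaw": 0.0, "tx": 0.0, "ty": 0.0, "tz": 0.0, "ax": 0.0, "ay": 0.0, "az": -0.14}, {"jaw": 0.0, "tx": 0.0, "ty": 0.0, "tz": 0.0, "ax": 0.0, "ay": 0.0, "az": -0.28}, {"jaw": 0.0, "tx": 0.0, "ty": 0.0, "tz": 0.0, "ax": 0.0, "ay": 0.0, "az": -0.42}, {"jaw": 0.0, "tx": 0.0, "ty": 0.0, "tz": 0.0, "ax": 0.0, "ay": 0.0, "az": -0.56}, {"jaw": 0.0, "tx": 0.0, "ty": 0.0, "tz": 0.0, "ax": 0.0, "ay": 0.0, "az": -0.7}, {"jaw": 0.0, "tx": 0.0, "ty": 0.0, "tz": 0.0, "ax": 0.0, "ay": 0.0, "az": -0.84}, {"jaw": 0.0, "tx": 0.0, "ty": 0.0, "tz": 0.0, "ax": 0.0, "ay": 0.0, "az": -0.98}, {"jaw": 0.0, "tx": 0.0, "ty": 0.0, "tz": 0.0, "ax": 0.0, "ay": 0.0, "az": -1.12}])

```text
time: 17.35
tool_pos: [0.4071, 0.1937, 0.1609]
ee_rot: [2.447, 0.302, 1.826]
wrist_force: [-0.1, 0.5, -0.8]
width: 0.0002
```

```bash
sed -i 's/yt=C@\[0,-1,0\]/yt=C@[0,1,0]/' bay.py; python3 b.py -.15 .065 .184
```

```text
17.35 [0.40713654 0.19366647 0.16089878] [2.44689443 0.30194524 1.82625899] [ 0.75 -0.58  2.13 -0.6   1.11  0.52] tip [-0.1644  0.0639  0.1807] [-0.1  0.5 -0.8]
[0.42163988 0.19360092 0.1642444 ] (array([-0.0046,  0.0121,  0.0074]), array([-4.000e-03, -1.000e-03, -1.121e+00]))
```

>>> step_arm(steps=[{"jaw": 0.0, "tx": 0.0, "ty": 0.0, "tz": 0.0, "ax": 0.0, "ay": 0.0, "az": -0.14}, {"jaw": 0.0, "tx": 0.0, "ty": 0.0, "tz": 0.0, "ax": 0.0, "ay": 0.0, "az": -0.28}, {"jaw": 0.0, "tx": 0.0, "ty": 0.0, "tz": 0.0, "ax": 0.0, "ay": 0.0, "az": -0.42}, {"jaw": 0.0, "tx": 0.0, "ty": 0.0, "tz": 0.0, "ax": 0.0, "ay": 0.0, "az": -0.56}, {"jaw": 0.0, "tx": 0.0, "ty": 0.0, "tz": 0.0, "ax": 0.0, "ay": 0.0, "az": -0.7}, {"jaw": 0.0, "tx": 0.0, "ty": 0.0, "tz": 0.0, "ax": 0.0, "ay": 0.0, "az": -0.84}, {"jaw": 0.0, "tx": 0.0, "ty": 0.0, "tz": 0.0, "ax": 0.0, "ay": 0.0, "az": -0.98}, {"jaw": 0.0, "tx": 0.0, "ty": 0.0, "tz": 0.0, "ax": 0.0, "ay": 0.0, "az": -1.12}])

```text
time: 18.15
tool_pos: [0.407, 0.1938, 0.1627]
ee_rot: [-3.137, 0.749, 3.063]
wrist_force: [0.4, 0.2, -0.4]
width: 0.0002
```

```bash
python3 b.py -.09 .065 .10;  python3 b.py -.034 .065 .04
```

```text
18.15 [0.40702499 0.19383957 0.16273943] [-3.13661474  0.7487574   3.06335022] [ 0.75 -0.58  2.12 -0.59  1.12 -0.61] tip [-0.1646  0.0641  0.1825] [ 0.4  0.2 -0.4]
[0.48143333 0.18862663 0.0802444 ] (array([0.0015, 0.0012, 0.1112]), array([-0.002, -0.001,  0.003]))
18.15 [0.40702499 0.19383957 0.16273943] [-3.13661474  0.7487574   3.06335022] [ 0.75 -0.58  2.12 -0.59  1.12 -0.61] tip [-0.1646  0.0641  0.1825] [ 0.4  0.2 -0.4]
[0.53724055 0.18398397 0.0202444 ] (array([0.0013, 0.0013, 0.1933]), array([-0.002, -0.001,  0.003]))
```

>>> step_arm(steps=[{"jaw": 0.0, "tx": 0.001, "ty": 0.001, "tz": 0.04, "ax": 0.0, "ay": 0.0, "az": 0.0}, {"jaw": 0.0, "tx": 0.001, "ty": 0.001, "tz": 0.08, "ax": 0.0, "ay": 0.0, "az": 0.0}, {"jaw": 0.0, "tx": 0.001, "ty": 0.001, "tz": 0.12, "ax": 0.0, "ay": 0.0, "az": 0.0}, {"jaw": 0.0, "tx": 0.001, "ty": 0.001, "tz": 0.145, "ax": 0.0, "ay": 0.0, "az": 0.0}, {"jaw": 0.0, "tx": 0.001, "ty": 0.001, "tz": 0.145, "ax": 0.0, "ay": 0.0, "az": 0.0}])

```text
time: 18.65
tool_pos: [0.5044, 0.1848, 0.0536]
ee_rot: [-3.132, 0.745, 3.064]
wrist_force: [-0.9, -0.5, -0.2]
width: 0.0005
```

```bash
python3 b.py -.034 .065 .04
```

```text
18.65 [0.50438793 0.1847746  0.05360475] [-3.132261    0.7447775   3.06373544] [ 0.52 -0.28  2.17 -0.64  0.71 -0.59] tip [-0.0667  0.0632  0.0735] [-0.9 -0.5 -0.2]
[0.53724055 0.18398397 0.0202444 ] (array([-0.0015,  0.0022,  0.0468]), array([-0.006, -0.005,  0.004]))
```

>>> step_arm(steps=[{"jaw": 0.0, "tx": -0.001, "ty": 0.002, "tz": 0.02, "ax": -0.006, "ay": -0.005, "az": 0.004}, {"jaw": 0.0, "tx": -0.0015, "ty": 0.002, "tz": 0.04, "ax": -0.006, "ay": -0.005, "az": 0.004}, {"jaw": 0.0, "tx": -0.0015, "ty": 0.002, "tz": 0.047, "ax": -0.006, "ay": -0.005, "az": 0.004}, {"jaw": 0.0, "tx": -0.0015, "ty": 0.002, "tz": 0.047, "ax": -0.006, "ay": -0.005, "az": 0.004}])

```text
time: 19.05
tool_pos: [0.5376, 0.1839, 0.0211]
ee_rot: [3.141, 0.751, 3.058]
wrist_force: [0.6, -0.9, 0.7]
width: 0.0006
```

```bash
python3 b.py -.034 .080 .04
```

```text
19.05 [0.53756982 0.1839336  0.02107468] [3.14128296 0.75051224 3.05808331] [ 0.47 -0.16  2.15 -0.7   0.59 -0.54] tip [-0.0337  0.065   0.0408] [ 0.6 -0.9  0.7]
[0.53848412 0.19893233 0.0202444 ] (array([0.0008, 0.015 , 0.0004]), array([-0.   ,  0.001, -0.   ]))
```

>>> step_arm(steps=[{"jaw": 0.0, "tx": 0.0, "ty": 0.006, "tz": 0.0, "ax": 0.0, "ay": 0.0, "az": 0.0}, {"jaw": 0.0, "tx": 0.0, "ty": 0.012, "tz": 0.0, "ax": 0.0, "ay": 0.0, "az": 0.0}, {"jaw": 0.0, "tx": 0.0, "ty": 0.017, "tz": 0.0, "ax": 0.0, "ay": 0.0, "az": 0.0}])

```text
time: 19.35
tool_pos: [0.5393, 0.2022, 0.0225]
ee_rot: [3.14, 0.752, 3.058]
wrist_force: [0.9, -0.3, -1.1]
width: 0.0003
```

>>> step_arm(steps=[{"jaw": 0.0, "tx": 0.0, "ty": 0.003, "tz": 0.0, "ax": 0.0, "ay": 0.0, "az": 0.0}, {"jaw": 0.0, "tx": 0.0, "ty": 0.005, "tz": 0.0, "ax": 0.0, "ay": 0.0, "az": 0.0}])

```text
time: 19.55
tool_pos: [0.5398, 0.2081, 0.023]
ee_rot: [3.139, 0.753, 3.059]
wrist_force: [0.5, -0.4, -0.3]
width: 0.0006
```

>>> step_arm(steps=[{"jaw": 0.0, "tx": 0.0, "ty": 0.003, "tz": 0.0, "ax": 0.0, "ay": 0.0, "az": 0.0}, {"jaw": 0.0, "tx": 0.0, "ty": 0.005, "tz": 0.0, "ax": 0.0, "ay": 0.0, "az": 0.0}])

```text
time: 19.75
tool_pos: [0.5402, 0.2134, 0.0231]
ee_rot: [3.139, 0.753, 3.059]
wrist_force: [-0.2, -0.3, 0.3]
width: 0.0005
```

```bash
python3 b.py -.034 .105 .04
```

```text
19.75 [0.54020395 0.21340181 0.0230642 ] [3.13896754 0.75306011 3.05866478] [ 0.54 -0.11  2.11 -0.74  0.63 -0.45] tip [-0.0335  0.0945  0.0428] [-0.2 -0.3  0.3]
[0.54055674 0.22384627 0.0202444 ] (array([0.0023, 0.0104, 0.0017]), array([0.003, 0.003, 0.   ]))
```

No contact yet at y 94 mm, but the tip is only marginally below the bat. To be certain, I'll go back, lower the tip to z 28 mm and repeat the feel.

>>> step_arm(steps=[{"jaw": 0.0, "tx": 0.0, "ty": -0.012, "tz": 0.0, "ax": 0.0, "ay": 0.0, "az": 0.0}, {"jaw": 0.0, "tx": 0.0, "ty": -0.025, "tz": 0.0, "ax": 0.003, "ay": 0.003, "az": 0.0}, {"jaw": 0.0, "tx": 0.0, "ty": -0.025, "tz": 0.0, "ax": 0.003, "ay": 0.003, "az": 0.0}])

```text
time: 20.05
tool_pos: [0.5378, 0.1873, 0.0226]
ee_rot: [-3.141, 0.749, 3.057]
wrist_force: [0.3, 1.0, -1.2]
width: 0.0003
```

```bash
python3 b.py -.022 .068 .028
```

```text
20.05 [0.53782927 0.18732349 0.0226083 ] [-3.14060882  0.74940473  3.05726043] [ 0.48 -0.16  2.15 -0.7   0.6  -0.53] tip [-0.0337  0.0684  0.0424] [ 0.3  1.  -1.2]
[0.54944795 0.18597878 0.0082444 ] (array([ 0.0012, -0.0003,  0.0185]), array([-0.002, -0.001, -0.001]))
```

>>> step_arm(steps=[{"jaw": 0.0, "tx": 0.001, "ty": 0.0, "tz": 0.009, "ax": -0.002, "ay": -0.001, "az": 0.0}, {"jaw": 0.0, "tx": 0.001, "ty": 0.0, "tz": 0.0185, "ax": -0.002, "ay": -0.001, "az": 0.0}, {"jaw": 0.0, "tx": 0.001, "ty": 0.005, "tz": 0.0185, "ax": -0.002, "ay": -0.001, "az": 0.0}, {"jaw": 0.0, "tx": 0.001, "ty": 0.01, "tz": 0.0185, "ax": -0.002, "ay": -0.001, "az": 0.0}, {"jaw": 0.0, "tx": 0.001, "ty": 0.013, "tz": 0.0185, "ax": -0.002, "ay": -0.001, "az": 0.0}])

```text
time: 20.55
tool_pos: [0.551, 0.2002, 0.0083]
ee_rot: [3.141, 0.75, 3.058]
wrist_force: [-0.3, 0.2, -0.6]
width: 0.0005
```

>>> step_arm(steps=[{"jaw": 0.0, "tx": 0.0, "ty": 0.002, "tz": 0.0, "ax": 0.0, "ay": 0.0, "az": 0.0}, {"jaw": 0.0, "tx": 0.0, "ty": 0.004, "tz": 0.0, "ax": 0.0, "ay": 0.0, "az": 0.0}])

```text
time: 20.75
tool_pos: [0.5514, 0.2048, 0.0086]
ee_rot: [3.14, 0.751, 3.058]
wrist_force: [-1.1, 0.2, -0.4]
width: 0.001
```

>>> step_arm(steps=[{"jaw": 0.0, "tx": 0.0, "ty": 0.002, "tz": 0.0, "ax": 0.0, "ay": 0.0, "az": 0.0}, {"jaw": 0.0, "tx": 0.0, "ty": 0.004, "tz": 0.0, "ax": 0.0, "ay": 0.0, "az": 0.0}])

```text
time: 20.95
tool_pos: [0.5517, 0.2091, 0.0088]
ee_rot: [3.14, 0.751, 3.058]
wrist_force: [-0.4, 0.1, -0.5]
width: 0.0005
```

```bash
python3 b.py -.022 .1 .028
```

```text
20.95 [0.55174579 0.20909583 0.00876268] [3.13988187 0.7509739  3.05830268] [ 0.51 -0.07  2.11 -0.76  0.58 -0.44] tip [-0.0216  0.0912  0.0285] [-0.4  0.1 -0.5]
[0.5521009  0.21786862 0.0082444 ] (array([0.0006, 0.0088, 0.0001]), array([ 0.002,  0.001, -0.   ]))
```

>>> step_arm(steps=[{"jaw": 0.0, "tx": 0.0, "ty": 0.002, "tz": 0.0, "ax": 0.0, "ay": 0.0, "az": 0.0}, {"jaw": 0.0, "tx": 0.0, "ty": 0.004, "tz": 0.0, "ax": 0.0, "ay": 0.0, "az": 0.0}])

```text
time: 21.15
tool_pos: [0.5521, 0.2133, 0.0089]
ee_rot: [3.14, 0.751, 3.058]
wrist_force: [-0.6, 0.9, 0.4]
width: 0.0004
```

>>> step_arm(steps=[{"jaw": 0.0, "tx": 0.0, "ty": 0.002, "tz": 0.0, "ax": 0.0, "ay": 0.0, "az": 0.0}, {"jaw": 0.0, "tx": 0.0, "ty": 0.004, "tz": 0.0, "ax": 0.0, "ay": 0.0, "az": 0.0}])

```text
time: 21.35
tool_pos: [0.5525, 0.2174, 0.0089]
ee_rot: [3.14, 0.751, 3.058]
wrist_force: [-0.5, -0.6, 0.1]
width: 0.0005
```

>>> step_arm(steps=[{"jaw": 0.0, "tx": 0.0, "ty": 0.002, "tz": 0.0, "ax": 0.0, "ay": 0.0, "az": 0.0}, {"jaw": 0.0, "tx": 0.0, "ty": 0.004, "tz": 0.0, "ax": 0.0, "ay": 0.0, "az": 0.0}])

```text
time: 21.55
tool_pos: [0.5528, 0.2216, 0.0089]
ee_rot: [3.14, 0.751, 3.058]
wrist_force: [-0.3, 0.5, -0.7]
width: 0.0006
```

```bash
python3 b.py -.022 .11 .028
```

```text
21.55 [0.55282082 0.22155418 0.00893043] [3.13969666 0.75119483 3.05813693] [ 0.54 -0.05  2.09 -0.78  0.6  -0.41] tip [-0.0216  0.1037  0.0287] [-0.3  0.5 -0.7]
[0.55292995 0.2278342  0.0082444 ] (array([0.0008, 0.0063, 0.0002]), array([ 0.002,  0.001, -0.   ]))
```

>>> step_arm(steps=[{"jaw": 0.0, "tx": 0.0, "ty": 0.003, "tz": 0.0, "ax": 0.0, "ay": 0.0, "az": 0.0}, {"jaw": 0.0, "tx": 0.0, "ty": 0.006, "tz": 0.0, "ax": 0.0, "ay": 0.0, "az": 0.0}, {"jaw": 0.0, "tx": 0.0, "ty": 0.008, "tz": 0.0, "ax": 0.0, "ay": 0.0, "az": 0.0}])

```text
time: 21.85
tool_pos: [0.5536, 0.2299, 0.009]
ee_rot: [3.14, 0.751, 3.058]
wrist_force: [-0.3, 0.3, -0.4]
width: 0.0007
```

>>> step_arm(steps=[{"jaw": 0.0, "tx": 0.0, "ty": 0.002, "tz": 0.0, "ax": 0.0, "ay": 0.0, "az": 0.0}, {"jaw": 0.0, "tx": 0.0, "ty": 0.004, "tz": 0.0, "ax": 0.0, "ay": 0.0, "az": 0.0}])

```text
time: 22.05
tool_pos: [0.5539, 0.2341, 0.0089]
ee_rot: [3.14, 0.751, 3.058]
wrist_force: [-0.3, -0.2, -0.1]
width: 0.0007
```

>>> step_arm(steps=[{"jaw": 0.0, "tx": 0.0, "ty": 0.002, "tz": 0.0, "ax": 0.0, "ay": 0.0, "az": 0.0}, {"jaw": 0.0, "tx": 0.0, "ty": 0.003, "tz": 0.0, "ax": 0.0, "ay": 0.0, "az": 0.0}])

```text
time: 22.25
tool_pos: [0.5542, 0.2373, 0.009]
ee_rot: [3.14, 0.751, 3.058]
wrist_force: [-0.1, -0.6, 0.1]
width: 0.0006
```

```bash
python3 b.py -.022 .13 .028
```

```text
22.25 [0.55418964 0.23732296 0.00900079] [3.13955146 0.75129212 3.05845846] [ 0.57 -0.03  2.07 -0.79  0.62 -0.37] tip [-0.0216  0.1195  0.0287] [-0.1 -0.6  0.1]
[0.55458805 0.24776535 0.0082444 ] (array([0.0009, 0.0104, 0.0003]), array([ 0.002,  0.001, -0.   ]))
```

>>> step_arm(steps=[{"jaw": 0.0, "tx": 0.0, "ty": 0.002, "tz": 0.0, "ax": 0.0, "ay": 0.0, "az": 0.0}, {"jaw": 0.0, "tx": 0.0, "ty": 0.003, "tz": 0.0, "ax": 0.0, "ay": 0.0, "az": 0.0}])

```text
time: 22.45
tool_pos: [0.5544, 0.2402, 0.0089]
ee_rot: [3.14, 0.751, 3.059]
wrist_force: [-0.7, -2.0, -0.2]
width: 0.0005
```

>>> step_arm(steps=[{"jaw": 0.0, "tx": 0.0, "ty": 0.002, "tz": 0.0, "ax": 0.0, "ay": 0.0, "az": 0.0}])

```text
time: 22.55
tool_pos: [0.5542, 0.2407, 0.0085]
ee_rot: [-3.139, 0.75, 3.059]
wrist_force: [-0.4, -5.3, 1.6]
width: 0.0003
```

>>> step_arm(steps=[{"jaw": 0.0, "tx": 0.0, "ty": 0.002, "tz": 0.0, "ax": 0.0, "ay": 0.0, "az": 0.0}])

```text
time: 22.65
tool_pos: [0.5538, 0.241, 0.0078]
ee_rot: [-3.135, 0.749, 3.059]
wrist_force: [-0.9, -5.4, -0.3]
width: 0.0004
```

```bash
python3 b.py -.022 .13 .028
```

```text
22.65 [0.5537845  0.24099491 0.00779512] [-3.1352944   0.74884028  3.05908222] [ 0.59 -0.01  2.05 -0.8   0.64 -0.35] tip [-0.0222  0.1233  0.0276] [-0.9 -5.4 -0.3]
[0.55458805 0.24776535 0.0082444 ] (array([-0.0005,  0.0068, -0.0002]), array([-0.006, -0.001,  0.   ]))
```

The finger swept clean through the OFF side and met an unyielding stop at tip y ≈ 122.5 mm with 5.4 N, which is where the ON bat should be. The switch is already on, so I'll ease back and withdraw.

>>> step_arm(steps=[{"jaw": 0.0, "tx": 0.0, "ty": -0.006, "tz": 0.0, "ax": 0.0, "ay": 0.0, "az": 0.0}, {"jaw": 0.0, "tx": 0.0, "ty": -0.018, "tz": 0.0, "ax": 0.0, "ay": 0.0, "az": 0.0}, {"jaw": 0.0, "tx": 0.0, "ty": -0.018, "tz": -0.03, "ax": 0.0, "ay": 0.0, "az": 0.0}, {"jaw": 0.0, "tx": 0.0, "ty": -0.018, "tz": -0.07, "ax": 0.0, "ay": 0.0, "az": 0.0}, {"jaw": 0.0, "tx": 0.0, "ty": -0.018, "tz": -0.11, "ax": 0.0, "ay": 0.0, "az": 0.0}, {"jaw": 0.0, "tx": 0.0, "ty": -0.018, "tz": -0.15, "ax": 0.0, "ay": 0.0, "az": 0.0}, {"jaw": 0.0, "tx": 0.0, "ty": -0.018, "tz": -0.19, "ax": 0.0, "ay": 0.0, "az": 0.0}, {"jaw": 0.0, "tx": 0.0, "ty": -0.018, "tz": -0.2, "ax": 0.0, "ay": 0.0, "az": 0.0}])

```text
time: 23.45
tool_pos: [0.4166, 0.2372, 0.1591]
ee_rot: [3.138, 0.754, 3.055]
wrist_force: [0.6, -0.4, 1.1]
width: 0.0006
```

```bash
python3 - <<'E'
from bay import *
o=get_obs();print(o['time'],o['tool_pos'],o['wrist_force'],o['joint_positions'].round(2),tip())
c,im,d=snap('top')
a=cv2.resize(im[90:260,130:400],None,fx=2.9,fy=2.9,interpolation=cv2.INTER_CUBIC);cv2.imwrite('pics/end.png',a[...,::-1])
X=cloud(c,d,np.ones(d.shape,bool));q=X[:,:2]-np.array([.5063,-.0002]);u=-np.array([np.cos(2.055),np.sin(2.055)]);t=q@u;w=q@[-u[1],u[0]]
k=(t>.01)&(t<.08)&(abs(w)<.006)&(X[:,2]>.25);print('handle z',np.percentile(X[k,2],[5,50,95]).round(4),k.sum())
E
```

```text
23.45 [0.41656499 0.23723077 0.15910705] [ 0.59082275 -0.37265583  1.08572699] [ 0.83 -0.46  2.07 -0.65  1.11 -0.48] [-0.15875637  0.108031    0.17878608]
handle z [0.2642 0.2684 0.2722] 110
```

View pics/end.png

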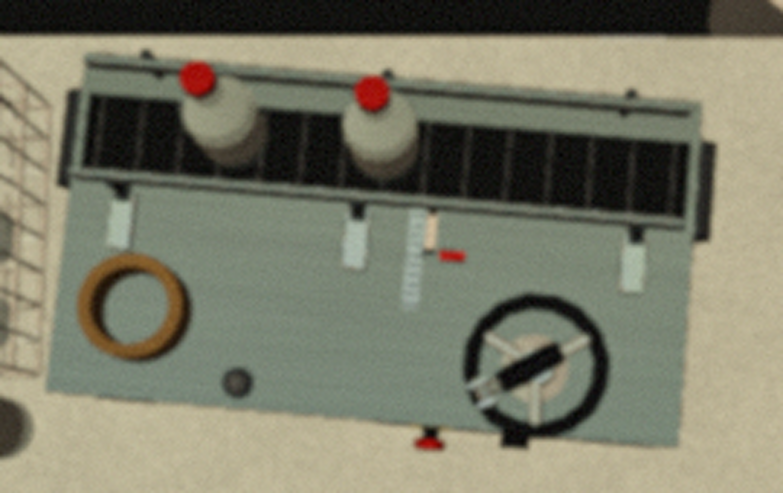

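The final top view shows the handle folded flat across the wheel, (480,390) to (560,355). The pointer tip at (430,252) is level with the mark at (452,256), and the bottles, tape roll and lamp have not moved.

```bash
python3 -c "
from bench import *
print(close_job())"
```

```text
the job is handed in; nothing more can be done
None
```

The job is handed in, finished at about 23.5 s of robot time. The rail is wound back to the mark, the handle is folded flat, and the drive switch was already on, so I left it.

- **Handle and rail:** I swung the handle up, cranked about 3.57 rad clockwise and folded it down. It stopped about 0.15 rad short of flat, so I pressed it home with shut fingers at 11 N. The last depth reading shows it level.
- **Pointer:** the dark tip's front edge is at conveyor x 105.2 mm and the mark's centre at about 105.6 mm. The middle of the dark tip is about 1.6 mm past the mark's centre. I took the tip to be the front edge.
- **Switch:** the finger swept through the OFF side towards ON and touched nothing. It met an unyielding stop at finger y of about 122.5 mm, with 5.4 N. I expected the ON contact at about 127 mm and the OFF contact at about 86 mm, so I read it as ON.

**What disagreed or failed**
- **Fingertip position:** the real fingertips sit about 35 mm short of where the tool frame says, confirmed by the wrist and side cameras. My first two attempts to grip the handle closed on air because of this, so I corrected for it afterwards.
- **Joint 6:** the first approach to the bay brought joint 6 close to its limit, so I backed out and flipped the hand half a turn.
- **First switch sweep:** I held the fingers too high to be sure of hitting the bat, and repeated the sweep lower.
- **Wheel turn:** 3.57 rad implies 28.5 mm of rail travel, while the pointer pictures show about 27.5 mm. I trusted the close-up pictures.

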